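# Gang-clamp craft tag blanks in the drill vise

## Task

Take the ribbon reel out of the open drill vise and lay it in the low card tray, then pile all the wooden tag blanks flat and squarely on one another in the middle of the vise, lengthwise between the jaws, and crank the handle clockwise until the jaw grips the whole pile firmly, so that they can be drilled together. One blank lies under the stack of button cartons on the stock board: slide it out from under them without lifting the cartons off or toppling them, and leave them neatly stacked on the board behind its pegs. Leave the paint bottle, the tin and the thread bobbin alone.

Things in the scene. Friction and masses are not known exactly. Their poses are not given: they have to be found in the camera images.
- vise: Blue drill vise fixed to the counter. Origin on the counter under its bed; x along the screw, from crank to fixed jaw. Bed: flat, 130 mm wide, top 45 mm up, x from -118 to +65 mm. Fixed jaw's face at x = +65; jaws 130 mm wide, tops 92 mm up. Nut block, as tall, 80 wide, at x = -138 to -118; foot 150 wide, 262 long. A clamped blank's middle is at x = +5 mm.
- jaw: Moving jaw, 40 mm thick, tops as the fixed jaw. Origin: middle of the foot of its gripping face, at bed height; axes as the vise's. The gap between the jaws is 65 mm minus this origin's x in the vise frame: 130 to 136 mm at the start, 120 mm when closed on the blanks.
- crank (a joint): Crank angle, rad, 0 to 18.8; 0 = arm straight up and jaw gap 136 mm; growing = clockwise seen from the crank's end (right-handed about the vise's +x) = closing. A turn moves jaw, screw and crank 10 mm along the vise's +x. Free turning takes about 2.5 N at the handle; it stays where left. Once the jaw meets the blanks the effort rises; 6 to 10 N at the handle is firm.
- crank_grip (a point): Middle of the crank's round brown handle: a freely spinning sleeve 18 mm thick, 58 mm long, parallel to the screw and 42 mm from its axis. The point is 34 mm outboard of the crank arm's outer face; its height runs from 28 mm (bottom of the circle) to 112 mm (top).
- crank_axis (a point): Point on the screw's axis, 70 mm above the counter, level with crank_grip along the axis: the centre of the circle that crank_grip follows. Moves with the jaw.
- board: Brown stock board fixed on the counter, 250 x 120 x 12 mm. Origin at counter height; x from front (end at x = -140 mm) to back (+110 mm). Two stop pegs, 12 mm thick, 60 tall, stand on it at x = +18, y = +-42 mm: 72 mm clear between them. The cartons stand behind the pegs, which hold them back; a blank passes between the pegs towards the front (-x).
- tag0: Wooden tag blank, pale, 120 x 60 x 8 mm, about 45 g. Origin: centre of its underside; x along its length, z up. It lies on the stock board under the stack of cartons, lengthwise between the pegs, its front 35 mm or so sticking out in front of the pegs.
- tag1: Wooden tag blank, pale, 120 x 60 x 8 mm, about 45 g. Origin: centre of its underside; x along its length, z up. It lies flat on the counter; may be absent.
- tag2: Wooden tag blank, pale, 120 x 60 x 8 mm, about 45 g. Origin: centre of its underside; x along its length, z up. It lies flat on the counter; may be absent.
- tag3: Wooden tag blank, pale, 120 x 60 x 8 mm, about 45 g. Origin: centre of its underside; x along its length, z up. It lies flat on the counter; may be absent.
- carton0: Flat closed green card box of buttons, 72 (x) x 110 (y) x 20 mm, about 50 g; number 1 of the stack of three from below, standing on the bottom blank behind the pegs. Wider than the way between the pegs. Origin: centre of its underside.
- carton1: Flat closed green card box of buttons, 72 (x) x 110 (y) x 20 mm, about 50 g; number 2 of the stack of three from below, standing on the bottom blank behind the pegs. Wider than the way between the pegs. Origin: centre of its underside.
- carton2: Flat closed green card box of buttons, 72 (x) x 110 (y) x 20 mm, about 50 g; number 3 of the stack of three from below, standing on the bottom blank behind the pegs. Wider than the way between the pegs. Origin: centre of its underside.
- paint: Bystander: orange paint bottle, 38 mm across, 95 mm tall; origin centre of underside.
- tin: Bystander: round tin with a red band, 68 mm across, 40 mm tall; origin centre of underside.
- reel: Red ribbon reel with white flanges, 60 mm across, 35 mm tall, lying flat on the vise's bed between the jaws at the start; origin centre of underside.
- tray: Low brown card tray fixed on the counter, 110 x 110 mm, walls 4 mm thick and 14 mm tall, floor 4 mm thick; origin centre of underside.
- bobbin: Bystander: upright blue thread bobbin with wooden ends, 40 mm across, 50 mm tall; origin centre of underside.
Not all that is in view belongs to the job. Leave any yellow look-alike of the carton0 alone. What is shaped like the tray but red is not meant.

How it is judged:
By the outcome, as a careful person would: the job done as asked, in the order asked, and still so for the second after the job is handed in, with the robot touching nothing.
Of tag1, tag2, tag3 only 1 to 3 are there at a start; the rules pass over those that are not, and their reading is None.
At some moment in a run one of reel may be knocked a few centimetres aside while the robot is not near it.
Once in a run the grip may slacken for a moment while it holds something.
It also fails if it takes over 210 s, if anything falls off the work surface, if the arm or the gripper's body presses on something with over 40 N, if the wrist force passes 120 N, or if a joint passes its speed limit or range.

## Robot

A 7-joint arm with a two-finger parallel gripper is mounted at the origin on the work surface. World frame = base frame: x ahead of the robot, y to its left, z up, the work surface at z = 0. Lengths are in mm, angles in rad, forces in N, time in s.
With the tool pointing down it reaches from about 350 to 775 mm from the base axis. Payload 3.1 kg.
Tool frame: the origin (TCP) lies between the finger pads; the fingertips stand 22 mm ahead of it and the grasp point (between the pads) lies 3 mm ahead of it (bot.nose_length is the distance from the TCP to the fingertips, in mm); x points along the fingers, y is the direction in which the jaws open and shut, and the axes are right-handed (so a half turn about x gives the same grasp; the last joint's range is limited). The gripper opens to 85 mm and grips with 20 to 120 N. Pads are 22 mm wide; open, the fingers measure 114 mm over their backs; the gripper's body (76 mm by 85 mm) begins 54 mm behind the grasp point. The pads swing forward as they close: fully open they stand 13 mm farther back than shut.
Start: joints at [-1.145, 0.311, 0.014, 1.512, -0.004, 1.319, -0.027], TCP at [247.985, 490.938, 253.304] pointing down, gripper open.
Joint ranges: [-2.7, 2.7], [-0.3, 1.91], [-1.27, 1.3], [0.12, 2.57], [-1.44, 4.58], [0.2, 2.03], [-3.05, 3.05]. Speed limits (rad/s): [2.79, 2.79, 3.14, 3.14, 3.14, 3.14, 3.14].

## Interface

Orientations are given as a 3x3 rotation matrix whose columns are the frame's x, y, z axes.
In Python, from bench import bot gives the robot as it stands.
- The arm moves only by the shell command python3 -m creep 'ROWS' [FORCE]. ROWS is JSON, a list that holds one entry, the list of rows, each a list of 5 numbers: the opening in per cent of the stroke, from 0 (shut) to 100 (fully open), then the shift along the world's x, y, z in m, then the turn about the world's z in degrees. A call has 1 to 8 rows; each row is the pose to reach, as a shift and turn from the pose commanded when the call began; what a row does not reach only later rows make up. A row lasts 1/10 s, in which the tool goes at most 50 mm and 8.59 degrees, less where a joint would pass 70% of its speed; a pose out of reach is approached as far as the arm can. A call with a gripper value outside its range is refused whole. The fingers move at their own pace and stop on an object; FORCE is the grip in N (left out, the last holds). Time passes only in rows, so rows that repeat a pose let the fingers close. It gives the time, the measured TCP pose, the force and the opening at its end, in the units of the state.
- bot.get_obs(): the state, without advancing time (a new reading comes with each control period).
- bot.read_camera(name): name is "scene" or "top" or "wrist"; returns a dict with "image" (400x640x3 uint8, red, green, blue), "K" (3x3 intrinsics, pixels), "R" (3x3) and "t" (3): a world point X has camera coordinates R X + t; the wrist camera has in their place "tool_from_camera" (4x4, takes a point from camera to tool coordinates, whose origin is the TCP and whose axes are the tool frame's). Camera axes: x right, y down, z forward; pixel columns grow to the right and rows downward; lengths in mm; the calibration is good to about 2 mm. A picture is of the moment at which its call begins: read the wrist's pose just before it. There is no depth.
- bot.sign_off(): hands the job in, once; it reports no verdict.
The state is a dict: "clock": time; "joint_positions": joint angles; "qvel": joint speeds; "joint_torque": joint torques, N m; "tcp_pos": TCP position; "eef_rot": TCP orientation; "force": force on the tool from outside, world axes, zero at the start; "torque": the same for the moment, N m; "opening": finger opening in mm.
Only numpy, scipy, OpenCV 4.12 (cv2) and the standard library are available. Lean on these libraries where they do the work, as an engineer would, in place of code of your own. Each camera call takes 0.05 s, during which the arm holds its last target. There are 200 camera calls.

## Working session

There is one attempt and no reset: what is moved stays moved. The work goes in short steps, Python scripts to look and compute and a shell command to move; the robot and the scene stay as the last step left them, time stands still between calls to the robot, and variables do not carry over. Pictures are saved under pics/ and viewed, about 12 in all and at most 16, crops included, and the job is handed in when it is done.

```bash
ls; mkdir -p pics; python3 - <<'E'
from bench import bot
import cv2,numpy as np
o=bot.get_obs();print(o)
for n in ("scene","top"):
    c=bot.read_camera(n);cv2.imwrite(f"pics/{n}0.png",c["image"][:,:,::-1]);print(n,c["K"],c["R"],c["t"])
E
```

```text
pics
{'clock': 0.0, 'joint_positions': array([-1.14469122,  0.31171298,  0.01396285,  1.51302901, -0.00442029,
        1.31920079, -0.0272024 ]), 'qvel': array([-5.69599946e-04,  5.64055170e-04,  6.20663867e-05, -7.71294166e-05,
       -2.26528459e-03, -5.24045114e-05, -1.17101758e-03]), 'joint_torque': array([-7.09034930e-05, -3.79912555e+01,  1.45961274e-01, -2.30587649e+01,
        1.21788145e-02,  1.36716716e-02,  2.17010000e-05]), 'tcp_pos': array([247.67765256, 490.32943636, 252.23922729]), 'eef_rot': array([[-9.85707248e-04,  4.50840412e-01,  8.92604028e-01],
       [-2.09940301e-03,  8.92601562e-01, -4.50841485e-01],
       [-9.99997310e-01, -2.31833331e-03,  6.66518903e-05]]), 'force': array([-0.36944255, -0.39319559,  0.15741488]), 'torque': array([ 0.03397964, -0.01001286, -0.01331984]), 'opening': 85.55882799726983}
scene [[489.69668757   0.         314.22629492]
 [  0.         489.69668757 202.30393376]
 [  0.           0.           1.        ]] [[-0.5233062   0.85184817  0.02247918]
 [ 0.45632673  0.30241332 -0.83684652]
 [-0.71966418 -0.42766912 -0.54697586]] [ 294.35112806 -166.87760666 1745.99484765]
top [[439.78813323   0.         330.79483748]
 [  0.         439.78813323 198.12931429]
 [  0.           0.           1.        ]] [[ 0.02420957 -0.99963877  0.01167145]
 [-0.99704619 -0.02499471 -0.07262344]
 [ 0.07288893 -0.0098788  -0.99729114]] [  -7.99221818  560.70622341 1179.59326793]
```

View pics/scene0.png

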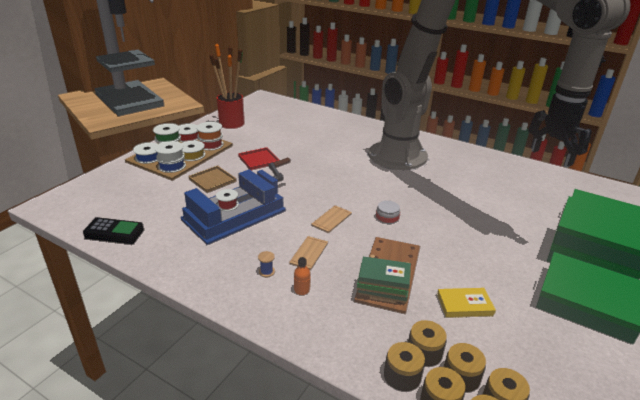

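View pics/top0.png

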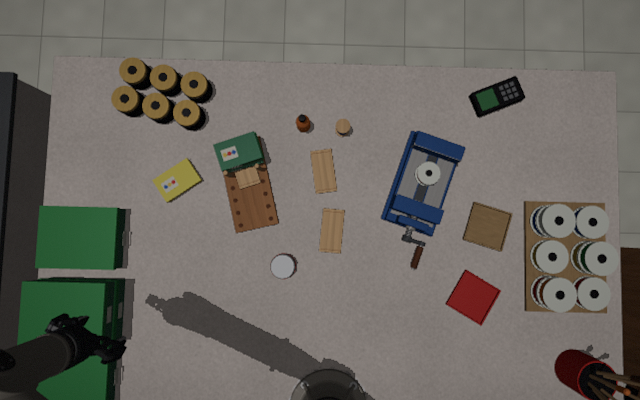

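The top view shows the reel in the vise (429,173), tray (487,226), two loose blanks (324,171) and (332,230), board and cartons (240,150)/(252,195), and the crank handle at (417,257). The red tray (474,297) and yellow carton (178,180) are decoys.

```bash
cat > h.py <<'E'
from bench import bot
import cv2,numpy as np
def cam(n,save=None):
    o=bot.get_obs();c=bot.read_camera(n)
    if n=="wrist":
        T=c["tool_from_camera"];R=o["eef_rot"]@T[:3,:3];p=o["tcp_pos"]+o["eef_rot"]@T[:3,3]
        c["R"]=R.T;c["t"]=-R.T@p
    if save: cv2.imwrite(f"pics/{save}.png",c["image"][:,:,::-1])
    return c
def ray(c,uv,z):
    uv=np.atleast_2d(np.array(uv,float));d=np.c_[uv,np.ones(len(uv))]@np.linalg.inv(c["K"]).T@c["R"]
    p=-c["R"].T@c["t"];return (p+d*((z-p[2])/d[:,2])[:,None])[:,:2]
def proj(c,X):
    X=np.atleast_2d(np.array(X,float))@c["R"].T+c["t"];X=X@c["K"].T;return X[:,:2]/X[:,2:]
def blobs(c,lo,hi,amin=60,box=None):
    h=cv2.cvtColor(c["image"],cv2.COLOR_RGB2HSV);m=cv2.inRange(h,np.array(lo),np.array(hi))
    if box: k=np.zeros_like(m);k[box[1]:box[3],box[0]:box[2]]=255;m&=k
    m=cv2.morphologyEx(m,cv2.MORPH_OPEN,np.ones((3,3),np.uint8))
    cs,_=cv2.findContours(m,cv2.RETR_EXTERNAL,cv2.CHAIN_APPROX_NONE)
    return sorted([k for k in cs if cv2.contourArea(k)>amin],key=cv2.contourArea,reverse=True)
def rect(c,k,z):
    """min-area rectangle in world mm of a contour on plane z: centre, long, short, angle of the long side (deg)"""
    w=ray(c,k.reshape(-1,2),z).astype(np.float32);(x,y),(a,b),_=r=cv2.minAreaRect(w);q=cv2.boxPoints(r)
    e=max((q[1]-q[0],q[2]-q[1]),key=np.linalg.norm);return np.round([x,y,max(a,b),min(a,b),np.degrees(np.arctan2(e[1],e[0]))%180],1)
E
python3 - <<'E'
from h import *
c=cam("top");im=c["image"];h=cv2.cvtColor(im,cv2.COLOR_RGB2HSV)
for n,(u,v) in dict(tagA=(322,165),tagB=(331,240),tag0=(250,178),board=(250,215),tray=(487,226),blue=(420,218),bluefoot=(398,180),bed=(420,205),carton=(250,143),handle=(416,258),reelw=(420,176)).items(): print(n,h[v,u],ray(c,(u,v),0)[0].round())
for n,lo,hi,z,box in (("tags",(10,60,130),(20,130,255),8,(300,140,350,260)),("board",(5,60,40),(20,200,160),12,(215,120,285,240)),("tray",(8,60,60),(22,200,180),14,(450,190,520,255)),("blue",(105,80,30),(125,255,255),92,(375,120,475,245)),("carton",(50,60,20),(90,255,255),80,(205,120,275,180)),("handle",(5,80,30),(20,255,200),100,(400,243,430,275)),("reel",(0,0,170),(180,60,255),80,(405,155,450,195))):
    for k in blobs(c,lo,hi,30,box): print(n,rect(c,k,z),cv2.boundingRect(k))
E
```

```text
tagA [ 16 102 137] [654.  32.]
tagB [ 16 103 134] [447.   2.]
tag0 [ 16  99 147] [613. 231.]
board [ 13 140 100] [510. 228.]
tray [ 17 114 101] [ 496. -429.]
blue [108 210  34] [ 513. -243.]
bluefoot [111 166  43] [ 618. -181.]
bed [109 174  88] [ 549. -243.]
carton [ 73 105  85] [711. 235.]
handle [  9 156  59] [ 403. -233.]
reelw [ 30  10 149] [ 630. -242.]
tags [472.5   2.9 112.9  58.  175.8] (319, 210, 25, 42)
tags [634.1  28.9 106.9  57.9   9.2] (312, 152, 24, 39)
board [560.  226.5 175.5 120.7  14.2] (223, 164, 56, 69)
tray [ 495.1 -426.1  109.7  109.5   73.9] (464, 202, 46, 49)
blue [ 602.6 -229.9  247.8  145.9  161.6] (382, 131, 83, 105)
carton [668.8 248.3 114.4  85.3 109.8] (214, 132, 50, 40)
handle [ 411.7 -213.4   54.3   16.   162.1] (411, 247, 12, 21)
```

```bash
R='[100,0.176,-0.362,0,8.4]'; python3 -m creep '[[[100,0.176,-0.362,0,8.4],[100,0.176,-0.362,0,8.4],[100,0.176,-0.362,0,8.4],[100,0.176,-0.362,0,8.4],[100,0.176,-0.362,0,8.4],[100,0.176,-0.362,0,8.4],[100,0.176,-0.362,0,8.4],[100,0.176,-0.362,0,8.4]]]'; python3 -m creep '[[[100,0.166,-0.362,0,0],[100,0.166,-0.362,0,0],[100,0.166,-0.362,0,0],[100,0.166,-0.362,0,0],[100,0.166,-0.362,0,0],[100,0.166,-0.362,0,0],[100,0.166,-0.362,0,0],[100,0.166,-0.362,0,0]]]'
python3 -m creep '[[[100,0,0,0,0],[100,0,0,0,0],[100,0,0,0,0]]]'
python3 - <<'E'
from h import *
o=bot.get_obs();print(o["clock"],o["tcp_pos"],o["eef_rot"].round(3))
c=cam("wrist","w1");print(c["tool_from_camera"].round(2),c["K"][0])
E
```

```text
clock: 0.95
tcp_pos: [423.2, 129.3, 253.3]
eef_rot: [[0.0, 0.315, 0.949], [0.0, 0.949, -0.315], [-1.0, 0.0, 0.0]]
force: [1.0, 0.2, 0.7]
opening: 85.4
clock: 1.75
tcp_pos: [589.4, -232.5, 252.7]
eef_rot: [[-0.001, 0.315, 0.949], [0.0, 0.949, -0.315], [-1.0, 0.0, -0.001]]
force: [0.8, 0.5, 1.4]
opening: 85.7
clock: 2.05
tcp_pos: [589.0, -229.1, 252.9]
eef_rot: [[-0.001, 0.314, 0.949], [0.002, 0.949, -0.314], [-1.0, 0.002, -0.001]]
force: [0.0, -0.2, -0.7]
opening: 85.5
2.05 [ 588.96547664 -229.10009846  252.91350954] [[-0.001  0.314  0.949]
 [ 0.002  0.949 -0.314]
 [-1.     0.002 -0.001]]
[[  -0.     -0.31    0.95 -122.46]
 [   1.     -0.     -0.      0.2 ]
 [   0.      0.95    0.31  -79.66]
 [   0.      0.      0.      1.  ]] [329.88065411   0.         317.11002685]
```

View pics/w1.png

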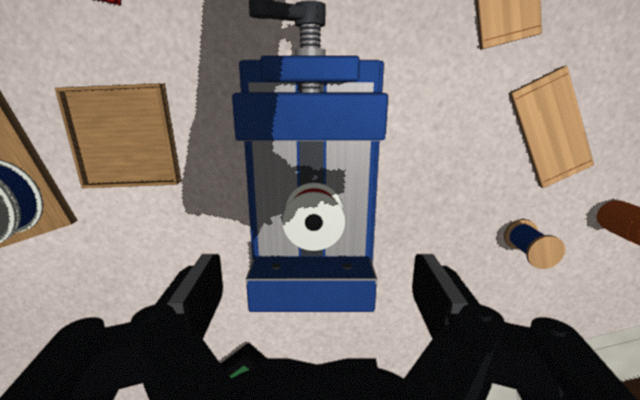

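The wrist view shows the reel at (314,217) in the vise, the moving jaw's top inner edge at v≈140, the fixed jaw's top edge at v≈280, and the tray at (120,135).

```bash
cat > vise.py <<'E'
from h import *
E
python3 - <<'E'
from h import *
o=bot.get_obs();c=cam("wrist")
f=ray(c,[(248,280),(376,279)],92);j=ray(c,[(234,140),(386,139)],92);b=ray(c,[(250,258),(374,257)],45)
print(f,j,b,np.linalg.norm(f[0]-f[1]),np.linalg.norm(j[0]-j[1]))
d=f.mean(0)-j.mean(0);print("gap",np.linalg.norm(d),"ang",np.degrees(np.arctan2(*d[::-1])),[np.degrees(np.arctan2(*(q[1]-q[0])[::-1])) for q in (f,j,b)])
print("foot blue z92 edges", ray(c,[(240,61),(384,61)],45))
print("reel",ray(c,(314,222),80),"rim",ray(c,[(282,217),(346,217)],80), ray(c,[(57,89),(165,84),(179,183),(82,187)],14))
h=cv2.cvtColor(c["image"],cv2.COLOR_RGB2HSV)
for k in blobs(c,(10,50,130),(22,150,255),400): print(cv2.boundingRect(k),rect(c,k,8))
for k in blobs(c,(100,80,20),(130,255,255),400): print(cv2.boundingRect(k),rect(c,k,92))
E
```

```text
[[ 664.92997519 -325.11987808]
 [ 703.70838903 -204.80236067]] [[ 532.78587272 -284.70539212]
 [ 573.03346921 -160.4698457 ]] [[ 664.30680754 -332.4373622 ]
 [ 707.05867678 -199.68481055]] 126.41230310607818 130.59226629079896
gap 138.07234756045983 ang -17.87211531968681 [np.float64(72.13583521225183), np.float64(72.04964594360509), np.float64(72.14927207256913)]
foot blue z92 edges [[ 469.6118877  -264.27707407]
 [ 511.82107924 -136.67441699]]
reel [[ 631.4822293  -245.30585171]] rim [[ 616.81255317 -272.95347539]
 [ 636.25775248 -214.33973321]] [[ 430.71339625 -461.81433527]
 [ 461.64392695 -352.55222143]
 [ 563.69227041 -385.48330861]
 [ 533.12236148 -492.83291511]]
(66, 88, 108, 94) [ 495.5 -425.1  100.7  100.3  163.9]
(512, 66, 81, 122) [638.9  30.6 120.9  59.7   9.3]
(478, 0, 63, 49) [511.7   0.7  59.7  45.6  85.1]
(0, 111, 69, 136) [ 521.5 -552.7  169.2   78.6  145.3]
(528, 236, 37, 33) [789.7   5.5  44.8  44.4  71.6]
(232, 55, 155, 85) [ 520.6 -212.4  128.2   66.8   71.7]
(245, 141, 133, 136) [ 617.1 -244.1  132.9  121.   161.6]
(246, 280, 129, 31) [ 701.1 -272.2  128.1   35.2   71.6]
(0, 166, 35, 60) [ 518.4 -487.7   56.3   23.6  167.1]
(510, 225, 30, 26) [701.8 -61.6  25.3  22.3  36.4]
```

```bash
python3 -m creep '[[[100,0.038,-0.011,0,0.3],[100,0.038,-0.011,-0.05,0.3],[100,0.038,-0.011,-0.1,0.3],[100,0.038,-0.011,-0.12,0.3],[100,0.038,-0.011,-0.12,0.3],[100,0.038,-0.011,-0.12,0.3]]]'; python3 - <<'E'
from h import *
o=bot.get_obs();print(o["tcp_pos"],bot.nose_length)
E
```

```text
clock: 2.75
tcp_pos: [627.6, -240.7, 134.6]
eef_rot: [[0.002, 0.309, 0.951], [-0.0, 0.951, -0.309], [-1.0, 0.0, 0.002]]
force: [0.8, -0.8, 0.4]
opening: 85.2
[ 627.63764606 -240.69191187  134.5636389 ] 22.0
```

```bash
python3 -m creep '[[[100,0,-0.0035,-0.03,0],[100,0,-0.0035,-0.066,0],[100,0,-0.0035,-0.066,0],[30,0,-0.0035,-0.066,0],[30,0,-0.0035,-0.066,0],[30,0,-0.0035,-0.066,0],[30,0,-0.0035,-0.066,0],[30,0,-0.0035,-0.066,0]]]' 40;python3 -m creep '[[[30,0,0,0,0],[30,0,0,0.002,0],[30,0,0,0.02,0],[30,0,0,0.04,0],[30,0,0,0.08,0],[30,0,0,0.08,0]]]'
```

```text
clock: 3.55
tcp_pos: [629.3, -246.2, 71.4]
eef_rot: [[0.007, 0.31, 0.951], [-0.002, 0.951, -0.31], [-1.0, -0.0, 0.007]]
force: [-1.2, 0.6, 6.9]
opening: 57.9
clock: 4.15
tcp_pos: [630.4, -247.6, 154.7]
eef_rot: [[0.012, 0.31, 0.951], [-0.005, 0.951, -0.31], [-1.0, -0.001, 0.013]]
force: [0.3, -0.4, 0.5]
opening: 57.5
```

```bash
python3 -m creep '[[[30,-0.135,-0.178,0,0],[30,-0.135,-0.178,0,0],[30,-0.135,-0.178,0,0],[30,-0.135,-0.178,0,0],[30,-0.135,-0.178,0,0],[30,-0.135,-0.178,0,0],[30,-0.135,-0.178,0,0],[30,-0.135,-0.178,0,0]]]'; python3 - <<'E'
from h import *
c=cam("wrist","w2");print(bot.get_obs()["tcp_pos"],bot.get_obs()["opening"])
k=blobs(c,(8,60,60),(22,200,200),400)
for q in k: print(cv2.boundingRect(q),rect(c,q,14))
E
```

```text
clock: 4.95
tcp_pos: [493.7, -421.2, 147.1]
eef_rot: [[0.001, 0.308, 0.951], [0.002, 0.951, -0.308], [-1.0, 0.002, 0.001]]
force: [0.8, -0.4, -1.4]
opening: 57.9
[ 493.92503752 -421.03362867  147.08508721] 57.86477358137396
(0, 0, 215, 295) [ 419.8 -568.3  221.3  182.9  149.9]
(238, 122, 143, 123) [ 490.3 -424.4  110.   100.5   73.8]
(86, 116, 53, 82) [ 418.6 -559.6   68.    21.3    0.8]
(0, 193, 17, 50) [ 438.9 -674.    45.6   12.9  145.6]
```

View pics/w2.png

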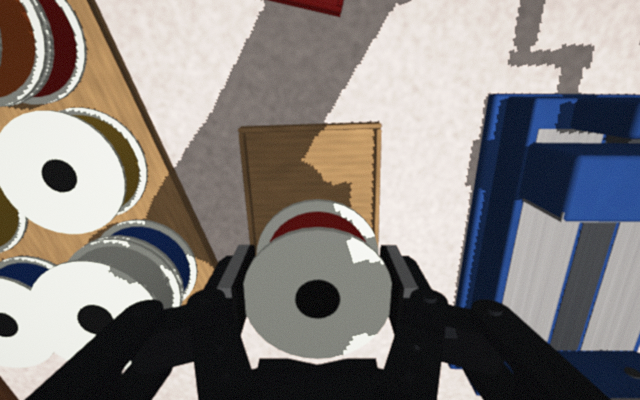

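```bash
python3 -m creep '[[[30,0.001,-0.0045,-0.03,0],[30,0.001,-0.0045,-0.07,0],[30,0.001,-0.0045,-0.1,0],[30,0.001,-0.0045,-0.11,0],[30,0.001,-0.0045,-0.113,0],[30,0.001,-0.0045,-0.113,0],[30,0.001,-0.0045,-0.113,0]]]'
```

```text
clock: 5.7
tcp_pos: [494.3, -428.9, 36.5]
eef_rot: [[0.003, 0.31, 0.951], [-0.003, 0.951, -0.31], [-1.0, -0.002, 0.004]]
force: [0.6, -0.3, -1.5]
opening: 57.4
```

```bash
python3 -m creep '[[[30,0,0.003,-0.003,0],[30,0,0.003,-0.005,0],[30,0,0.003,-0.006,0],[30,0,0.003,-0.006,0],[30,0,0.003,-0.006,0]]]'
```

```text
clock: 6.2
tcp_pos: [493.7, -424.7, 30.5]
eef_rot: [[0.002, 0.31, 0.951], [0.0, 0.951, -0.31], [-1.0, 0.001, 0.002]]
force: [-1.9, 2.6, 7.7]
opening: 57.5
```

```bash
python3 -m creep '[[[80,0,0,0,0],[80,0,0,0,0],[80,0,0,0.003,0],[80,0,0,0.05,0],[80,0,0,0.1,0],[100,0,0,0.15,0],[100,0,0,0.2,0]]]'; python3 -m creep '[[[100,-0.02,0.42,0.02,8],[100,-0.02,0.42,0.02,8],[100,-0.02,0.42,0.02,8],[100,-0.02,0.42,0.02,8],[100,-0.02,0.42,0.02,8],[100,-0.02,0.42,0.02,8],[100,-0.02,0.42,0.02,8],[100,-0.02,0.42,0.02,8]]]'; python3 -m creep '[[[100,0,0.02,0,6],[100,0,0.02,0,6],[100,0,0.02,0,6],[100,0,0.02,0,6]]]'
python3 - <<'E'
from h import *
o=bot.get_obs();print(o["tcp_pos"]);c=cam("wrist","w3")
for q in blobs(c,(10,50,110),(22,150,255),400): print(cv2.boundingRect(q),rect(c,q,8))
c=cam("top")
for k in blobs(c,(0,0,140),(180,60,255),30,(466,204,510,250)): print("reel?",rect(c,k,39))
E
```

```text
clock: 6.9
tcp_pos: [492.5, -424.7, 230.3]
eef_rot: [[-0.0, 0.311, 0.95], [-0.0, 0.95, -0.311], [-1.0, -0.0, 0.0]]
force: [1.5, -0.5, 0.1]
opening: 85.5
clock: 7.7
tcp_pos: [473.4, -23.9, 247.7]
eef_rot: [[0.001, 0.176, 0.984], [0.0, 0.984, -0.176], [-1.0, 0.0, 0.001]]
force: [1.2, -0.7, 0.2]
opening: 85.5
clock: 8.1
tcp_pos: [473.9, -8.0, 247.4]
eef_rot: [[0.0, 0.076, 0.997], [-0.001, 0.997, -0.076], [-1.0, -0.001, 0.0]]
force: [0.9, 0.3, 0.3]
opening: 85.6
[473.87143712  -8.04099747 247.36390035]
(299, 105, 57, 107) [474.1   2.5 120.4  60.7 175.8]
(324, 240, 64, 89) [639.3  29.5 120.9  60.8   9.3]
(503, 238, 57, 49) [622.2 246.2  62.7  51.7 109.3]
reel? [ 493.8 -425.9   56.4   53.9  180. ]
```

View pics/w3.png

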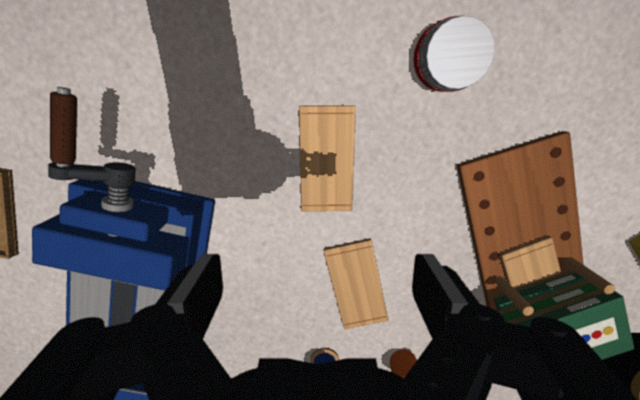

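The wrist view shows tagB at (327,158), tagA at (356,284), the board with tag0 sticking out at (530,262), and the crank handle at (62,128). The reel measures inside the tray. Next I'll pick tagB.

```bash
python3 -m creep '[[[82,0,0.0105,-0.05,0],[82,0,0.0105,-0.1,0],[82,0,0.0105,-0.15,0],[82,0,0.0105,-0.19,0],[82,0,0.0105,-0.215,0],[82,0,0.0105,-0.220,0],[82,0,0.0105,-0.220,0],[82,0,0.0105,-0.220,0]]]' 40;  python3 -m creep '[[[82,0,0,-0.002,0],[82,0,0,-0.004,0],[82,0,0,-0.004,0],[82,0,0,-0.004,0]]]'
```

```text
clock: 9.0
tcp_pos: [475.6, 4.2, 28.8]
eef_rot: [[0.003, 0.073, 0.997], [0.0, 0.997, -0.073], [-1.0, 0.0, 0.003]]
force: [0.5, 0.1, 0.3]
opening: 70.0
clock: 9.4
tcp_pos: [474.1, 4.9, 23.6]
eef_rot: [[0.001, 0.071, 0.997], [0.0, 0.997, -0.071], [-1.0, 0.0, 0.001]]
force: [-0.5, -0.8, 0.8]
opening: 69.9
```

```bash
python3 -m creep '[[[82,0,-0.002,-0.002,0],[82,0,-0.002,-0.004,0],[82,0,-0.002,-0.004,0],[82,0,-0.002,-0.004,0]]]';  python3 -m creep '[[[40,0,0,0,0],[40,0,0,0,0],[40,0,0,0,0],[40,0,0,0,0],[40,0,0,0,0]]]'
```

```text
clock: 9.8
tcp_pos: [473.7, 2.8, 19.1]
eef_rot: [[-0.0, 0.072, 0.997], [-0.0, 0.997, -0.072], [-1.0, -0.0, -0.0]]
force: [0.3, -0.6, -0.1]
opening: 69.9
clock: 10.3
tcp_pos: [474.2, 2.8, 19.6]
eef_rot: [[0.001, 0.071, 0.997], [0.0, 0.997, -0.071], [-1.0, 0.0, 0.001]]
force: [-0.4, 0.5, 5.3]
opening: 58.2
```

```bash
python3 -m creep '[[[40,0,0,0.01,0],[40,0,0,0.05,0],[40,0,0,0.1,0],[40,0,0,0.12,0],[40,0.03,-0.05,0.12,-5],[40,0.06,-0.1,0.12,-10],[40,0.09,-0.15,0.12,-13.9],[40,0.12,-0.2,0.12,-13.9]]]';python3 -m creep '[[[40,0.032,-0.05,0,0],[40,0.032,-0.05,0,0],[40,0.032,-0.05,0,0],[40,0.032,-0.05,0,0],[40,0.032,-0.05,0,0]]]'; python3 - <<'E'
from h import *
o=bot.get_obs();print(o["tcp_pos"],o["opening"],o["eef_rot"].round(3));c=cam("wrist","w4")
for q in blobs(c,(10,50,110),(22,150,255),400): print(cv2.boundingRect(q),rect(c,q,o["tcp_pos"][2]-12))
E
```

```text
clock: 11.1
tcp_pos: [577.4, -169.7, 139.6]
eef_rot: [[-0.0, 0.309, 0.951], [0.0, 0.951, -0.309], [-1.0, 0.0, -0.0]]
force: [1.1, -0.0, -0.9]
opening: 58.2
clock: 11.6
tcp_pos: [608.5, -215.7, 139.3]
eef_rot: [[-0.001, 0.306, 0.952], [0.003, 0.952, -0.306], [-1.0, 0.002, -0.001]]
force: [-0.3, 0.5, -0.1]
opening: 58.6
[ 608.54823576 -215.71684527  139.27212968] 58.621057207282675 [[-0.001  0.306  0.952]
 [ 0.003  0.952 -0.306]
 [-1.     0.002 -0.001]]
(268, 137, 123, 170) [ 591.5 -204.9   81.1   50.7  162. ]
(578, 48, 62, 165) [589.9 -78.3  64.1  23.2   8.7]
(0, 64, 91, 137) [ 515.1 -308.4   54.7   38.9  162.1]
(288, 295, 93, 69) [ 644.4 -219.1   45.1   40.7   72.2]
(596, 286, 44, 46) [676.  -84.3  25.9  20.1 178.8]
```

View pics/w4.png

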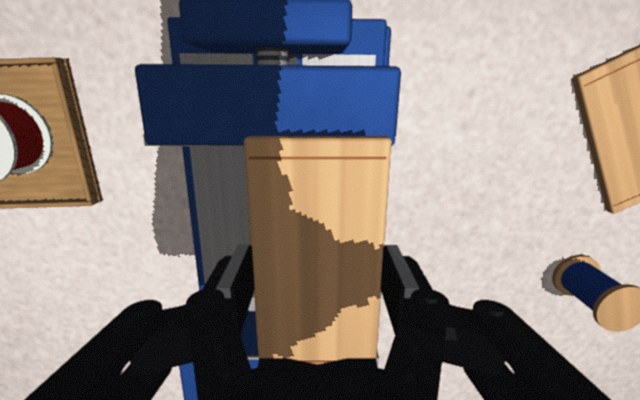

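```bash
python3 - <<'E'
from h import *
o=bot.get_obs();c=cam("wrist");u=np.array([np.cos(np.radians(-18.1)),np.sin(np.radians(-18.1))])
for z in (125,127,129):
    r=ray(c,[(246,138),(391,137)],z);f=ray(c,[(257,360),(379,360)],z);m=(r.mean(0)+f.mean(0))/2
    print(z,r.round(1).tolist(),np.linalg.norm(r[1]-r[0]),np.linalg.norm(f.mean(0)-r.mean(0)),m,(m-o["tcp_pos"][:2])@u,(m-o["tcp_pos"][:2])@[-u[1],u[0]],o["tcp_pos"])
j=ray(c,[(144,144),(397,145)],92);print("jaw",j,j.mean(0))
E
```

```text
125 [[543.2, -225.5], [561.2, -168.3]] 60.02213372260962 115.60486156504393 [ 607.20476469 -214.72144451] -1.7243865562819163 0.657340808379062 [ 608.63960094 -215.88198355  139.47220933]
127 [[543.0, -225.0], [560.8, -168.6]] 59.14589554773507 113.91719425597239 [ 606.11995977 -214.38336491] -2.8605440599822103 0.6416674637543573 [ 608.63960094 -215.88198355  139.47220933]
129 [[542.9, -224.5], [560.4, -169.0]] 58.26965737286055 112.22952694690052 [ 605.03515485 -214.04528532] -3.9967015636824863 0.6259941191295989 [ 608.63960094 -215.88198355  139.47220933]
jaw [[ 532.34292007 -284.93355841]
 [ 573.04688472 -160.72972523]] [ 552.6949024  -222.83164182]
```

```bash
python3 -m creep '[[[40,0.012,-0.0285,0,0],[40,0.012,-0.0285,0,0],[40,0.012,-0.0285,0,0]]]'; python3 -m creep '[[[40,0,0,-0.02,0],[40,0,0,-0.04,0],[40,0,0,-0.06,0],[40,0,0,-0.068,0],[40,0,0,-0.068,0],[40,0,0,-0.068,0]]]'
```

```text
clock: 12.0
tcp_pos: [620.4, -247.2, 139.5]
eef_rot: [[-0.0, 0.31, 0.951], [0.0, 0.951, -0.31], [-1.0, 0.0, -0.0]]
force: [-0.4, 1.0, -0.5]
opening: 58.3
clock: 12.6
tcp_pos: [621.4, -246.8, 72.2]
eef_rot: [[0.001, 0.308, 0.951], [-0.0, 0.951, -0.308], [-1.0, 0.0, 0.001]]
force: [0.3, 1.7, -0.5]
opening: 58.2
```

```bash
python3 -m creep '[[[40,0,0.002,-0.003,0],[40,0,0.002,-0.006,0],[40,0,0.002,-0.007,0],[40,0,0.002,-0.007,0],[40,0,0.002,-0.007,0]]]'
```

```text
clock: 13.1
tcp_pos: [621.1, -245.0, 64.8]
eef_rot: [[0.001, 0.309, 0.951], [0.0, 0.951, -0.309], [-1.0, 0.0, 0.001]]
force: [-1.1, 1.2, 1.9]
opening: 58.5
```

```bash
python3 -m creep '[[[82,0,0,0,0],[82,0,0,0,0],[82,0,0,0.002,0],[82,0,0,0.03,0],[82,0,0,0.08,0],[82,0,0,0.12,0]]]'; python3 -m creep '[[[82,0.018,0.275,0.02,8],[82,0.018,0.275,0.02,16],[82,0.018,0.275,0.02,24],[82,0.018,0.275,0.02,27.3],[82,0.018,0.275,0.02,27.3],[82,0.018,0.275,0.02,27.3],[82,0.018,0.275,0.02,27.3],[82,0.018,0.275,0.02,27.3]]]'
python3 -m creep '[[[82,0,0,-0.05,0],[82,0,0,-0.1,0],[82,0,0,-0.12,0],[82,0,0,-0.14,0],[82,0,0,-0.14,0]]]'
```

```text
clock: 13.7
tcp_pos: [620.8, -245.5, 186.3]
eef_rot: [[0.001, 0.309, 0.951], [-0.001, 0.951, -0.309], [-1.0, -0.0, 0.001]]
force: [1.3, -0.6, -0.5]
opening: 70.1
clock: 14.5
tcp_pos: [638.7, 29.9, 204.3]
eef_rot: [[-0.0, -0.163, 0.987], [-0.001, 0.987, 0.163], [-1.0, -0.001, -0.0]]
force: [-0.2, -0.3, -0.4]
opening: 69.8
clock: 15.0
tcp_pos: [635.8, 26.3, 60.7]
eef_rot: [[-0.008, -0.157, 0.987], [-0.003, 0.988, 0.157], [-1.0, -0.001, -0.008]]
force: [0.0, -0.5, 0.1]
opening: 70.1
```

```bash
python3 -m creep '[[[82,0,0,-0.02,0],[82,0,0,-0.032,0],[82,0,0,-0.034,0],[82,0,0,-0.034,0]]]'
```

```text
clock: 15.4
tcp_pos: [638.8, 29.0, 30.6]
eef_rot: [[-0.0, -0.161, 0.987], [-0.0, 0.987, 0.161], [-1.0, -0.0, -0.0]]
force: [0.1, 0.6, -0.3]
opening: 69.9
```

```bash
python3 -m creep '[[[82,0,0,-0.006,0],[82,0,0,-0.0105,0],[82,0,0,-0.0105,0],[40,0,0,-0.0105,0],[40,0,0,-0.0105,0],[40,0,0,-0.0105,0],[40,0,0,-0.0105,0],[40,0,0,-0.0105,0]]]' 40; python3 -m creep '[[[40,0,0,0.01,0],[40,0,0,0.05,0],[40,0,0,0.1,0],[40,0,0,0.13,0]]]'; python3 -m creep '[[[40,-0.018,-0.274,0,-8],[40,-0.018,-0.274,0,-16],[40,-0.018,-0.274,0,-24],[40,-0.018,-0.274,0,-27.3],[40,-0.018,-0.274,0,-27.3],[40,-0.018,-0.274,0,-27.3],[40,-0.018,-0.274,0,-27.3],[40,-0.018,-0.274,0,-27.3]]]'
python3 - <<'E'
from h import *
o=bot.get_obs();c=cam("wrist","w5");print(o["tcp_pos"])
for k in blobs(c,(10,50,110),(22,150,255),400): print(cv2.boundingRect(k))
E
```

```text
clock: 16.2
tcp_pos: [639.1, 29.8, 20.2]
eef_rot: [[0.001, -0.162, 0.987], [0.0, 0.987, 0.162], [-1.0, -0.0, 0.001]]
force: [-0.5, -0.2, 2.4]
opening: 58.0
clock: 16.6
tcp_pos: [640.3, 29.6, 154.2]
eef_rot: [[0.005, -0.161, 0.987], [0.0, 0.987, 0.161], [-1.0, -0.001, 0.005]]
force: [0.5, -0.5, -0.3]
opening: 58.0
clock: 17.4
tcp_pos: [620.4, -244.5, 149.9]
eef_rot: [[-0.0, 0.311, 0.951], [0.001, 0.951, -0.311], [-1.0, 0.001, -0.0]]
force: [-0.6, 1.5, -0.5]
opening: 58.4
[ 620.40587388 -244.49208446  149.86970999]
(276, 120, 115, 130)
(0, 35, 126, 148)
(285, 295, 96, 69)
```

View pics/w5.png

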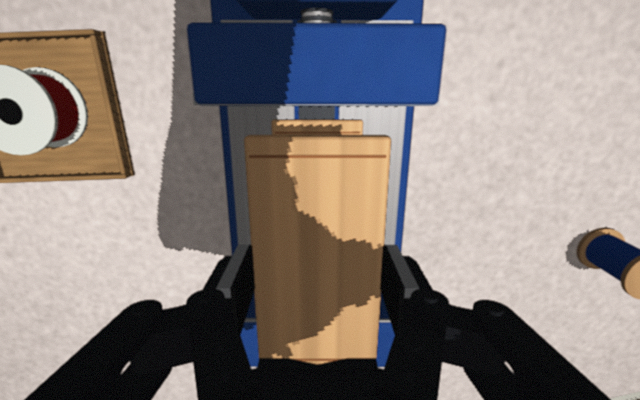

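```bash
python3 - <<'E'
from h import *
c=cam("wrist");print(ray(c,[(273,121),(363,120)],53).mean(0)+60*np.array([.9505,-.3107]),ray(c,[(246,137),(391,137)],136).mean(0)+60*np.array([.9505,-.3107]))
E
python3 -m creep '[[[40,0,0,-0.02,0],[40,0,0,-0.04,0],[40,0,0,-0.06,0],[40,0,0,-0.07,0],[40,0,0,-0.07,0],[40,0,0,-0.07,0]]]'
```

```text
[ 622.81671492 -242.13039707] [ 621.51459843 -241.88658928]
clock: 18.1
tcp_pos: [621.5, -243.4, 80.5]
eef_rot: [[0.001, 0.308, 0.952], [-0.0, 0.952, -0.308], [-1.0, 0.0, 0.001]]
force: [-0.3, -0.3, -0.4]
opening: 58.5
```

```bash
python3 -m creep '[[[40,0,-0.0015,-0.003,0],[40,0,-0.0015,-0.006,0],[40,0,-0.0015,-0.0075,0],[40,0,-0.0015,-0.0075,0],[40,0,-0.0015,-0.0075,0]]]'
```

```text
clock: 18.6
tcp_pos: [621.0, -246.2, 73.2]
eef_rot: [[0.001, 0.309, 0.951], [-0.0, 0.951, -0.309], [-1.0, -0.0, 0.001]]
force: [-1.3, -0.8, 4.3]
opening: 58.3
```

```bash
python3 -m creep '[[[82,0,0,0,0],[82,0,0,0,0],[82,0,0,0.002,0],[82,0,0,0.03,0],[82,0,0,0.08,0],[82,0,0,0.13,0],[82,0,0,0.16,0]]]'; python3 -m creep '[[[82,-0.04,0.24,0,8],[82,-0.04,0.24,0,16],[82,-0.04,0.24,0,24],[82,-0.04,0.24,0,32],[82,-0.04,0.24,0,35.5],[82,-0.04,0.24,0,35.5],[82,-0.04,0.24,0,35.5]]]';python3 -m creep '[[[82,0,0.235,0,0],[82,0,0.235,0,0],[82,0,0.235,0,0],[82,0,0.235,0,0],[82,0,0.235,0,0],[82,0,0.235,0,0],[82,0,0.235,0,0],[82,0,0.235,0,0]]]'
python3 - <<'E'
from h import *
o=bot.get_obs();c=cam("wrist","w6");print(o["tcp_pos"])
for q in blobs(c,(10,50,110),(22,150,255),200): print(cv2.boundingRect(q),rect(c,q,20),q.reshape(-1,2)[::max(1,len(q)//16)].tolist())
E
```

```text
clock: 19.3
tcp_pos: [622.1, -246.5, 237.1]
eef_rot: [[0.006, 0.309, 0.951], [-0.003, 0.951, -0.309], [-1.0, -0.001, 0.006]]
force: [0.8, 0.1, 0.7]
opening: 70.2
clock: 20.0
tcp_pos: [580.6, -3.9, 232.3]
eef_rot: [[-0.0, -0.304, 0.953], [0.0, 0.953, 0.304], [-1.0, 0.0, 0.0]]
force: [-0.3, -1.8, 0.2]
opening: 69.9
clock: 20.8
tcp_pos: [582.0, 225.5, 232.3]
eef_rot: [[0.001, -0.296, 0.955], [-0.003, 0.955, 0.296], [-1.0, -0.003, -0.0]]
force: [0.1, -0.4, -0.8]
opening: 70.2
[581.99533961 225.520812   232.25668017]
(289, 175, 59, 45) [614.1 236.8  61.5  49.6 109.1] [[324, 175], [313, 176], [302, 176], [291, 177], [289, 187], [290, 198], [291, 209], [295, 218], [306, 218], [317, 218], [328, 218], [339, 217], [346, 212], [347, 201], [347, 190], [346, 179], [339, 175], [328, 175]]
(22, 245, 40, 34) [782.3 -43.7  44.6  42.6 107.3] [[31, 245], [25, 249], [22, 255], [22, 261], [25, 267], [29, 272], [35, 276], [41, 278], [47, 278], [53, 277], [59, 273], [61, 268], [60, 262], [57, 256], [52, 250], [46, 247], [40, 245], [34, 245]]
```

View pics/w6.png

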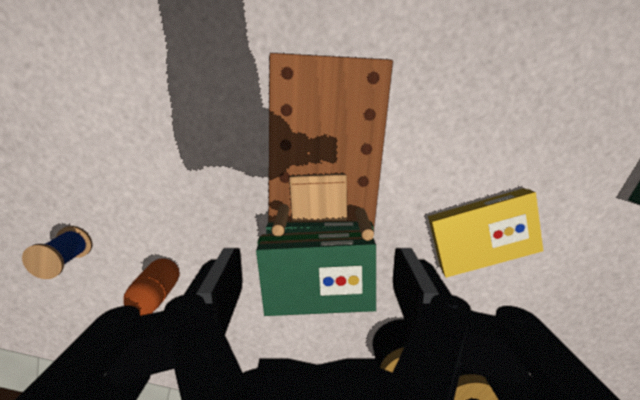

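The wrist view shows tag0's front edge at (290,177)-(346,174), peg tops at (278,230) and (367,235), and the cartons neatly stacked behind the pegs.

```bash
python3 - <<'E'
from h import *
c=cam("wrist");a=lambda p:np.degrees(np.arctan2(*(p[1]-p[0])[::-1]))
f=ray(c,[(290,177),(346,174)],20);b=ray(c,[(271,53),(392,60)],12);s=ray(c,[(392,60),(378,215)],12);s2=ray(c,[(271,53),(269,200)],12);p=ray(c,[(278,230),(367,235)],72)
print("tagfront",f,np.linalg.norm(f[1]-f[0]),a(f)-90,"board",b,np.linalg.norm(b[1]-b[0]),a(b)-90,a(s),a(s2),"pegs",p,np.linalg.norm(p[1]-p[0]),a(p)-90)
t=ray(c,[(291,177),(294,218)],20);t2=ray(c,[(347,176),(347,215)],20);print("tag sides",a(t),a(t2))
k=ray(c,[(258,250),(375,242),(377,312),(264,315)],80);print("carton",k,a(k[:2])-90)
E
```

```text
tagfront [[601.03931604 201.71634463]
 [580.60122532 256.87008451]] 58.81879439986428 20.33298369441148 board [[489.94888513 150.90445732]
 [461.60914783 264.23112266]] 116.8164106070483 14.04008390144044 15.550974826766897 13.821892134621496 pegs [[638.96219908 205.08149201]
 [619.19064755 286.29210175]] 83.58275769298729 13.683043011328365
tag sides 19.779775660380594 18.71438363385976
carton [[660.23724457 192.54787886]
 [620.45288639 293.35062562]
 [691.77175461 321.70241836]
 [728.4125468  215.65357993]] 21.537927007995805
```

```bash
python3 -m creep '[[[82,0.018,0.007,-0.05,2.3],[82,0.018,0.007,-0.1,2.3],[82,0.018,0.007,-0.14,2.3],[82,0.018,0.007,-0.16,2.3],[82,0.018,0.007,-0.175,2.3],[82,0.018,0.007,-0.175,2.3],[82,0.018,0.007,-0.175,2.3]]]'
```

```text
clock: 21.6
tcp_pos: [600.1, 235.9, 58.7]
eef_rot: [[0.002, -0.338, 0.941], [0.001, 0.941, 0.338], [-1.0, -0.0, 0.003]]
force: [0.1, 0.2, 0.6]
opening: 70.4
```

```bash
python3 -m creep '[[[82,0.002,-0.0025,-0.012,0],[82,0.002,-0.0025,-0.021,0],[82,0.002,-0.0025,-0.0245,0],[82,0.002,-0.0025,-0.0245,0]]]'; python3 -m creep '[[[40,0,0,0,0],[40,0,0,0,0],[40,0,0,0,0],[40,0,0,0,0],[40,0,0,0,0]]]' 60
```

```text
clock: 22.0
tcp_pos: [600.1, 233.6, 31.9]
eef_rot: [[-0.002, -0.339, 0.941], [-0.001, 0.941, 0.339], [-1.0, 0.0, -0.002]]
force: [0.2, 0.5, 0.2]
opening: 69.9
clock: 22.5
tcp_pos: [601.1, 233.9, 33.3]
eef_rot: [[0.001, -0.339, 0.941], [0.0, 0.941, 0.339], [-1.0, -0.0, 0.001]]
force: [0.2, -0.9, 2.9]
opening: 57.3
```

```bash
python3 -m creep '[[[40,-0.005,-0.001,0,0],[40,-0.0145,-0.0035,0,0],[40,-0.024,-0.0065,0,0],[40,-0.0335,-0.01,0,0],[40,-0.043,-0.0133,0,0]]]'; python3 - <<'E'
from h import *
c=cam("wrist","w7");o=bot.get_obs();print(o["tcp_pos"],o["opening"])
E
```

```text
clock: 23.0
tcp_pos: [558.7, 221.1, 33.4]
eef_rot: [[0.004, -0.339, 0.941], [0.001, 0.941, 0.339], [-1.0, 0.0, 0.004]]
force: [2.4, 1.0, 0.3]
opening: 57.3
[557.1067355  220.50645706  33.34825682] 57.1196852747981
```

View pics/w7.png

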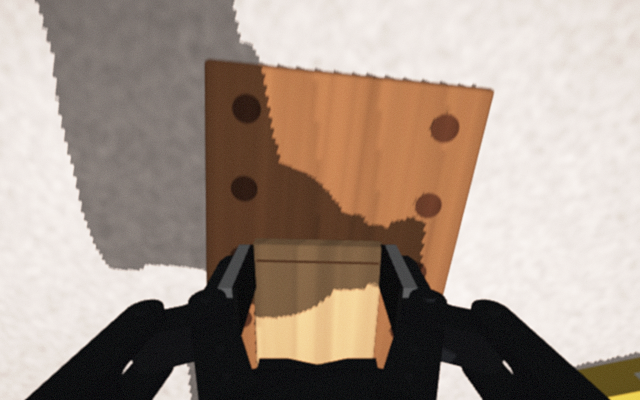

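```bash
python3 -m creep '[[[40,-0.01,-0.0033,0,0],[40,-0.022,-0.0075,0,0],[40,-0.034,-0.0117,0,0],[40,-0.045,-0.0155,0,0],[40,-0.056,-0.0195,0,0],[40,-0.066,-0.023,0,0],[40,-0.072,-0.025,0,0],[40,-0.072,-0.025,0,0]]]'; python3 -m creep '[[[40,0,0,0.01,0],[40,0,0,0.05,0],[40,-0.02,0,0.1,0],[40,-0.05,0,0.15,0],[40,-0.07,0,0.18,0],[40,-0.07,0,0.18,0]]]';python3 - <<'E'
from h import *
c=cam("scene");cv2.imwrite("pics/s2.png",cv2.resize(c["image"][150:330,170:470,::-1],None,fx=2.5,fy=2.5))
o=bot.get_obs();print(o["tcp_pos"],o["opening"])
E
```

```text
clock: 23.85
tcp_pos: [484.9, 195.5, 33.2]
eef_rot: [[-0.001, -0.339, 0.941], [0.0, 0.941, 0.339], [-1.0, 0.0, -0.001]]
force: [-1.7, -0.1, 6.9]
opening: 57.3
clock: 24.45
tcp_pos: [415.9, 197.6, 218.4]
eef_rot: [[0.007, -0.341, 0.94], [0.006, 0.94, 0.341], [-1.0, 0.003, 0.009]]
force: [0.8, -0.1, -0.6]
opening: 57.2
[416.06290173 196.6209987  215.7326613 ] 57.52851367390134
```

View pics/s2.png

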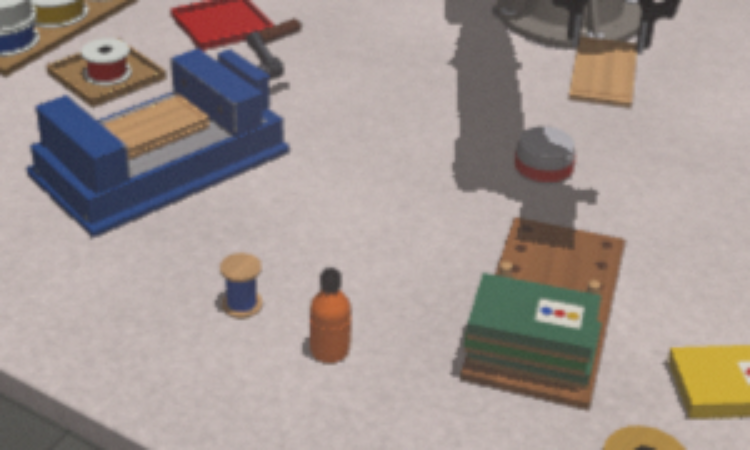

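The scene crop shows the cartons still stacked behind the pegs (around (535,330)), the reel in the tray, two blanks neatly piled in the vise, and tag0 in the gripper.

```bash
python3 -m creep '[[[40,0.07,-0.2,0,-8],[40,0.07,-0.2,0,-16],[40,0.07,-0.2,0,-24],[40,0.07,-0.2,0,-32],[40,0.07,-0.2,0,-38],[40,0.07,-0.2,0,-38],[40,0.07,-0.2,0,-38]]]'; python3 -m creep '[[[40,0.089,-0.227,-0.06,0],[40,0.089,-0.227,-0.06,0],[40,0.089,-0.227,-0.06,0],[40,0.089,-0.227,-0.06,0],[40,0.089,-0.227,-0.06,0],[40,0.089,-0.227,-0.06,0],[40,0.089,-0.227,-0.06,0],[40,0.089,-0.227,-0.06,0]]]'
python3 -m creep '[[[40,0,0,0,0],[40,0,0,0,0]]]'
python3 - <<'E'
from h import *
o=bot.get_obs();c=cam("wrist","w8");print(o["tcp_pos"],np.degrees(np.arctan2(o["eef_rot"][1,1],o["eef_rot"][0,1])))
E
```

```text
clock: 25.2
tcp_pos: [485.0, -3.6, 211.3]
eef_rot: [[-0.004, 0.31, 0.951], [0.0, 0.951, -0.31], [-1.0, -0.001, -0.003]]
force: [0.5, 1.3, -0.2]
opening: 57.4
clock: 26.0
tcp_pos: [575.4, -227.8, 152.3]
eef_rot: [[-0.0, 0.308, 0.952], [0.003, 0.952, -0.308], [-1.0, 0.003, -0.001]]
force: [-0.1, 1.2, -0.8]
opening: 57.7
clock: 26.2
tcp_pos: [575.4, -229.2, 153.5]
eef_rot: [[0.001, 0.309, 0.951], [0.001, 0.951, -0.309], [-1.0, 0.001, 0.001]]
force: [0.5, -0.5, -1.2]
opening: 57.5
[ 575.38486814 -229.1688597   153.47269968] 72.00908466217766
```

View pics/w8.png

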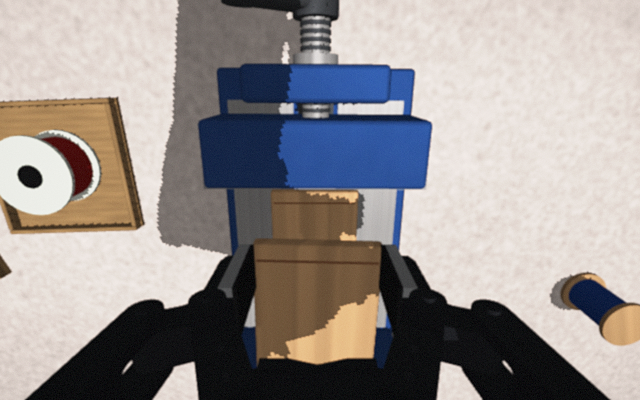

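```bash
python3 - <<'E'
from h import *
o=bot.get_obs();c=cam("wrist");u=np.array([.9505,-.3107]);z=o["tcp_pos"][2]-12
p=ray(c,[(272,191),(358,190)],61);h=ray(c,[(254,240.5),(379,241)],z);d=p.mean(0)-h.mean(0)
print(np.linalg.norm(p[1]-p[0]),np.linalg.norm(h[1]-h[0]),[np.degrees(np.arctan2(*(q[1]-q[0])[::-1])) for q in (p,h)],"d",d,d@u,d@[-u[1],u[0]],"jaw-pile",ray(c,[(203,188),(430,188)],92).mean(0)-p.mean(0))
E
```

```text
58.74887993890352 56.16778300830404 [np.float64(72.57167172661596), np.float64(71.6088501390276)] d [ 1.31745506 -1.58793077] 1.7456111242375625 -1.0999949062886756 jaw-pile [-10.423442     4.55216158]
```

```bash
python3 -m creep '[[[40,0.001,-0.0015,-0.02,0],[40,0.001,-0.0015,-0.04,0],[40,0.001,-0.0015,-0.055,0],[40,0.001,-0.0015,-0.063,0],[40,0.001,-0.0015,-0.063,0],[40,0.001,-0.0015,-0.063,0]]]';python3 -m creep '[[[40,0,0,-0.003,0],[40,0,0,-0.006,0],[40,0,0,-0.007,0],[40,0,0,-0.007,0],[40,0,0,-0.007,0]]]'
```

```text
clock: 26.9
tcp_pos: [576.2, -233.2, 90.4]
eef_rot: [[0.001, 0.312, 0.95], [-0.0, 0.95, -0.312], [-1.0, -0.0, 0.001]]
force: [-0.2, -0.3, -0.5]
opening: 57.4
clock: 27.4
tcp_pos: [575.9, -233.1, 82.9]
eef_rot: [[0.0, 0.312, 0.95], [-0.0, 0.95, -0.312], [-1.0, 0.0, 0.0]]
force: [0.0, -0.0, -1.4]
opening: 57.2
```

```bash
python3 -m creep '[[[40,0.001,0.002,-0.001,0],[40,0.001,0.002,-0.002,0],[40,0.001,0.002,-0.002,0],[40,0.001,0.002,-0.002,0]]]'
```

```text
clock: 27.8
tcp_pos: [577.2, -231.5, 82.3]
eef_rot: [[0.002, 0.313, 0.95], [-0.001, 0.95, -0.313], [-1.0, -0.0, 0.002]]
force: [-1.4, 0.6, 6.1]
opening: 57.4
```

Contact. Release, rise and look.

```bash
python3 -m creep '[[[82,0,0,0,0],[82,0,0,0,0],[82,0,0,0.002,0],[82,0,0,0.03,0],[82,0,0,0.08,0],[82,0,0,0.13,0]]]'; python3 -m creep '[[[82,0,0,0,0],[82,0,0,0,0]]]'
python3 - <<'E'
from h import *
o=bot.get_obs();c=cam("wrist","w9");print(o["tcp_pos"])
E
```

```text
clock: 28.4
tcp_pos: [576.0, -230.4, 211.2]
eef_rot: [[-0.003, 0.312, 0.95], [0.001, 0.95, -0.312], [-1.0, -0.0, -0.003]]
force: [1.0, 0.2, -0.5]
opening: 70.2
clock: 28.6
tcp_pos: [577.7, -231.5, 212.7]
eef_rot: [[0.004, 0.312, 0.95], [-0.001, 0.95, -0.312], [-1.0, 0.0, 0.004]]
force: [-0.5, 0.1, 0.2]
opening: 70.0
[ 577.71065545 -231.46289288  212.71697088]
```

View pics/w9.png

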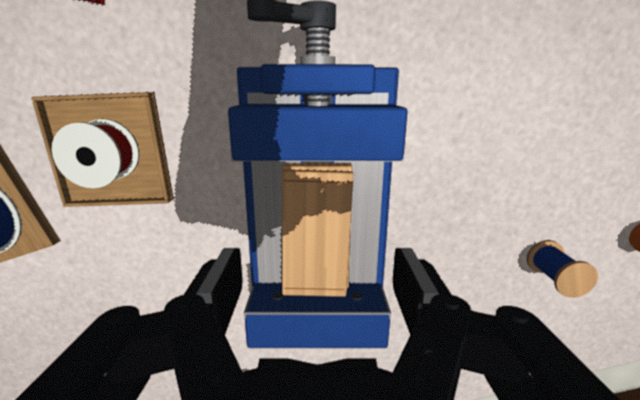

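```bash
python3 - <<'E'
import cv2
i=cv2.imread("pics/w9.png")[140:320,225:410];cv2.imwrite("pics/w9c.png",cv2.resize(i,None,fx=3.3,fy=3.3,interpolation=cv2.INTER_CUBIC))
E
```

```text
(no output)
```

View pics/w9c.png

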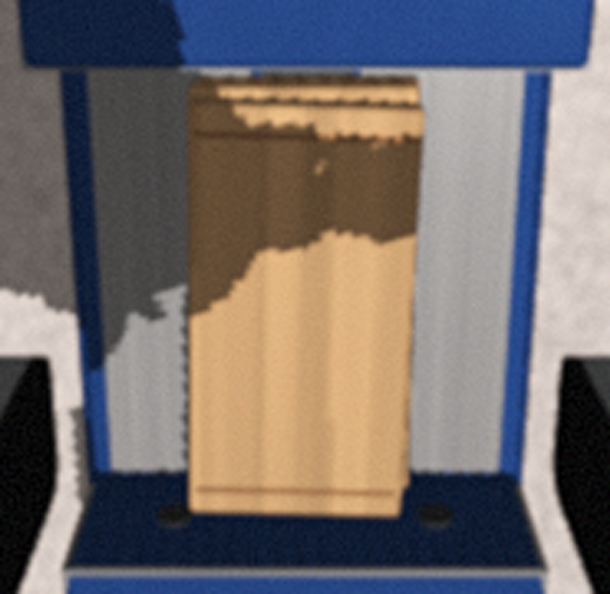

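```bash
python3 - <<'E'
from h import *
c=cam("wrist");u=np.array([.9505,-.3107]);v=np.array([.3107,.9505]);O=np.array([622.8,-245.2])
def L(p,z):
    w=ray(c,np.array(p)/3.3+[225,140],z)-O;return np.c_[w@u,w@v].round(1).tolist()
print("top rear",L([(190,102),(422,106)],69),"top front",L([(190,515),(402,516)],69),"lower rear",L([(190,78),(415,80)],61),"jaws",L([(25,68),(592,68)],92),L([(68,571),(545,571)],92))
c=cam("top","t2");k=blobs(c,(5,80,30),(20,255,200),30,(395,240,430,280))
s=cam("scene")
for q in k: print("handle top",cv2.minAreaRect(q),rect(c,q,75))
k=blobs(s,(3,80,20),(20,255,200),20,(265,145,300,185))
for q in k: print("scene",cv2.minAreaRect(q))
# triangulate ends by mid-points
E
```

```text
top rear [[-61.8, -28.8], [-60.6, 29.1]] top front [[58.6, -33.0], [59.1, 27.1]] lower rear [[-66.1, -29.4], [-65.4, 28.0]] jaws [[-75.6, -63.3], [-75.2, 64.7]] [[59.5, -62.9], [59.9, 62.9]]
```

```bash
python3 -m creep '[[[60,-0.158,0.016,0,0],[60,-0.158,0.016,0,0],[60,-0.158,0.016,0,0],[60,-0.158,0.016,0,0],[60,-0.158,0.016,0,0],[60,-0.158,0.016,0,0]]]'
python3 - <<'E'
from h import *
o=bot.get_obs();c=cam("wrist","w10");print(o["tcp_pos"])
h=cv2.cvtColor(c["image"],cv2.COLOR_RGB2HSV)
for q in blobs(c,(0,70,20),(15,255,160),200): print(cv2.boundingRect(q),cv2.minAreaRect(q),rect(c,q,79))
E
```

```text
clock: 29.4
tcp_pos: [420.0, -214.7, 210.8]
eef_rot: [[0.001, 0.311, 0.95], [-0.0, 0.95, -0.311], [-1.0, 0.0, 0.001]]
force: [1.0, 0.4, -0.4]
opening: 51.4
[ 420.03733136 -214.74398645  210.77683012]
(303, 148, 23, 76) ((314.0, 185.5), (75.0, 22.0), 90.0) [ 417.  -216.1   63.    17.9  161. ]
(621, 339, 19, 35) ((630.0, 356.0), (34.0, 18.0), 90.0) [676.4  19.5  44.   16.6 178.5]
```

View pics/w10.png

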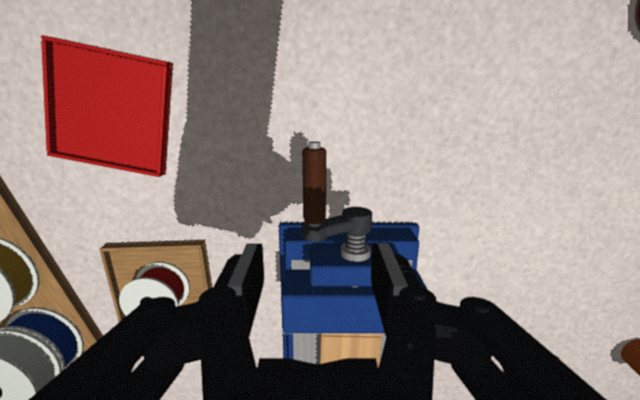

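```bash
python3 - <<'E'
from h import *
w=cam("wrist");s=cam("scene","s3");t=cam("top","t3")
h=cv2.cvtColor(s["image"],cv2.COLOR_RGB2HSV);print(h[162,280:292].tolist())
for z in (48,60,70,80,90,100):
    p=ray(w,[(314,151),(314,221)],z);P=np.c_[p,[z,z]];print(z,p.round(1).tolist(),np.linalg.norm(p[1]-p[0]).round(1),"scene",proj(s,P).round(1).tolist(),"top",proj(t,P).round(1).tolist())
a=cv2.resize(s["image"][140:190,250:310,::-1],None,fx=8,fy=8,interpolation=cv2.INTER_CUBIC);cv2.imwrite("pics/s3c.png",a)
E
```

```text
[[7, 66, 70], [9, 84, 73], [7, 94, 84], [8, 104, 83], [8, 88, 81], [6, 81, 79], [6, 73, 73], [9, 68, 75], [8, 53, 87], [6, 34, 111], [2, 24, 147], [6, 21, 170]]
48 [[395.2, -209.4], [457.9, -230.2]] 66.1 scene [[285.4, 173.4], [268.1, 180.0]] top [[410.8, 261.8], [418.9, 238.2]]
60 [[393.1, -208.6], [453.2, -228.5]] 63.3 scene [[286.0, 169.8], [269.3, 176.1]] top [[411.4, 263.0], [419.2, 240.1]]
70 [[391.3, -207.9], [449.2, -227.1]] 61.0 scene [[286.4, 166.8], [270.4, 172.8]] top [[411.8, 263.9], [419.4, 241.7]]
80 [[389.6, -207.2], [445.2, -225.7]] 58.7 scene [[286.9, 163.8], [271.5, 169.5]] top [[412.3, 264.9], [419.7, 243.3]]
90 [[387.8, -206.5], [441.3, -224.3]] 56.3 scene [[287.4, 160.8], [272.5, 166.2]] top [[412.8, 265.9], [420.0, 245.0]]
100 [[386.0, -205.8], [437.3, -222.9]] 54.0 scene [[287.9, 157.7], [273.6, 162.9]] top [[413.3, 267.0], [420.2, 246.7]]
```

View pics/s3c.png

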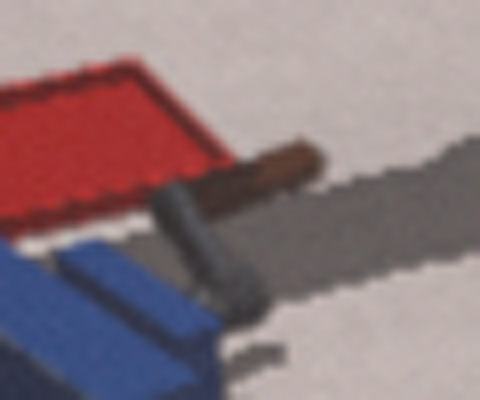

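The crop shows the handle from (289,160) to (275,164) in scene pixels. Combined with the wrist ray, that puts its height at ~91 mm, so the crank angle is about 60°.

```bash
python3 -m creep '[[[55,-0.017,0.003,-0.03,0],[55,-0.017,0.003,-0.07,0],[55,-0.017,0.003,-0.1,0],[55,-0.017,0.003,-0.116,0],[55,-0.017,0.003,-0.116,0],[55,-0.017,0.003,-0.116,0]]]'; python3 -m creep '[[[5,0,0,0,0],[5,0,0,0,0],[5,0,0,0,0],[5,0,0,0,0],[5,0,0,0,0],[5,0,0,0,0]]]' 30
python3 - <<'E'
import numpy as np
u=np.array([.9505,-.3107,0]);v=np.array([.3107,.9505,0]);z=np.array([0,0,1])
P=lambda d:-42*np.sin(np.radians(d))*v+42*np.cos(np.radians(d))*z+d/36*u
for a in (60,220,380,540):print(a,[np.round((P(a+20*k)-P(a))/1000,4).tolist() for k in range(1,9)])
E
```

```text
clock: 30.2
tcp_pos: [402.5, -212.4, 95.0]
eef_rot: [[0.0, 0.312, 0.95], [-0.001, 0.95, -0.312], [-1.0, -0.001, 0.0]]
force: [-0.2, 1.0, -0.1]
opening: 46.7
clock: 30.8
tcp_pos: [402.9, -212.3, 95.4]
eef_rot: [[0.003, 0.312, 0.95], [-0.001, 0.95, -0.312], [-1.0, -0.0, 0.003]]
force: [1.8, 0.5, 2.0]
opening: 16.9
60 [[-0.001, -0.0049, -0.0137], [-0.0005, -0.0051, -0.0283], [0.0016, -0.0005, -0.042], [0.005, 0.0082, -0.0532], [0.0095, 0.0201, -0.0605], [0.0145, 0.0335, -0.063], [0.0195, 0.047, -0.0605], [0.0239, 0.0589, -0.0532]]
220 [[0.0034, 0.0087, 0.0112], [0.0055, 0.0133, 0.0249], [0.006, 0.0131, 0.0395], [0.005, 0.0082, 0.0532], [0.0026, -0.0009, 0.0643], [-0.0008, -0.013, 0.0716], [-0.0047, -0.0269, 0.0742], [-0.0086, -0.0407, 0.0716]]
380 [[-0.0034, -0.0122, -0.0073], [-0.0058, -0.0213, -0.0185], [-0.0068, -0.0262, -0.0322], [-0.0063, -0.0264, -0.0468], [-0.0042, -0.0218, -0.0605], [-0.0008, -0.013, -0.0716], [0.0037, -0.0012, -0.0789], [0.0087, 0.0123, -0.0815]]
540 [[0.005, 0.0135, 0.0025], [0.0094, 0.0253, 0.0098], [0.0129, 0.0341, 0.021], [0.015, 0.0386, 0.0347], [0.0155, 0.0385, 0.0493], [0.0145, 0.0335, 0.063], [0.0121, 0.0245, 0.0742], [0.0087, 0.0123, 0.0815]]
```

```bash
python3 -m creep '[[[5,-0.001,-0.0049,-0.0137,0],[5,-0.0005,-0.0051,-0.0283,0],[5,0.0016,-0.0005,-0.042,0],[5,0.005,0.0082,-0.0532,0]]]'; python3 -m creep '[[[5,0,0,0,0],[5,0,0,0,0]]]'
```

```text
clock: 31.2
tcp_pos: [408.3, -203.8, 41.8]
eef_rot: [[0.003, 0.313, 0.95], [-0.0, 0.95, -0.313], [-1.0, 0.001, 0.003]]
force: [2.8, 3.7, 8.4]
opening: 16.6
clock: 31.4
tcp_pos: [408.6, -202.6, 41.5]
eef_rot: [[0.002, 0.31, 0.951], [0.0, 0.951, -0.31], [-1.0, 0.001, 0.002]]
force: [4.6, 2.3, -1.4]
opening: 16.9
```

```bash
python3 -m creep '[[[5,0.0045,0.0119,-0.0073,0],[5,0.0095,0.0253,-0.0098,0],[5,0.0145,0.0388,-0.0073,0],[5,0.0189,0.0507,0,0]]]'; python3 -m creep '[[[5,0.0034,0.0087,0.0112,0],[5,0.0055,0.0133,0.0249,0],[5,0.006,0.0131,0.0395,0],[5,0.005,0.0082,0.0532,0],[5,0.0026,-0.0009,0.0643,0],[5,-0.0008,-0.013,0.0716,0],[5,-0.0047,-0.0269,0.0742,0],[5,-0.0086,-0.0407,0.0716,0]]]'
```

```text
clock: 31.8
tcp_pos: [426.5, -154.6, 41.5]
eef_rot: [[0.002, 0.313, 0.95], [-0.004, 0.95, -0.313], [-1.0, -0.003, 0.003]]
force: [4.0, -4.3, -0.6]
opening: 16.8
clock: 32.6
tcp_pos: [418.3, -194.1, 114.3]
eef_rot: [[0.003, 0.312, 0.95], [-0.0, 0.95, -0.312], [-1.0, 0.001, 0.003]]
force: [4.8, -0.1, -1.2]
opening: 17.1
```

```bash
python3 -m creep '[[[5,-0.0034,-0.0122,-0.0073,0],[5,-0.0058,-0.0213,-0.0185,0],[5,-0.0068,-0.0262,-0.0322,0],[5,-0.0063,-0.0264,-0.0468,0],[5,-0.0042,-0.0218,-0.0605,0],[5,-0.0008,-0.013,-0.0716,0]]]'; python3 -m creep '[[[5,0,0,0,0],[5,0,0,0,0]]]';python3 - <<'E'
import numpy as np
u=np.array([.9505,-.3107,0]);v=np.array([.3107,.9505,0]);z=np.array([0,0,1])
P=lambda d:-42*np.sin(np.radians(d))*v+42*np.cos(np.radians(d))*z+d/36*u
for a in (500,540,580,620):print(a,[np.round((P(a+10*k)-P(a))/1000,4).tolist() for k in range(1,9)])
E
```

```text
clock: 33.2
tcp_pos: [417.8, -206.8, 41.7]
eef_rot: [[0.003, 0.313, 0.95], [-0.0, 0.95, -0.313], [-1.0, 0.001, 0.003]]
force: [4.5, 3.1, 9.9]
opening: 16.7
clock: 33.4
tcp_pos: [418.0, -205.7, 41.4]
eef_rot: [[0.002, 0.311, 0.95], [0.0, 0.95, -0.311], [-1.0, 0.001, 0.002]]
force: [5.5, 2.9, -0.1]
opening: 16.8
500 [[0.0021, 0.0056, -0.0042], [0.0045, 0.0118, -0.0073], [0.0069, 0.0185, -0.0092], [0.0094, 0.0253, -0.0098], [0.012, 0.0322, -0.0092], [0.0144, 0.0388, -0.0073], [0.0168, 0.045, -0.0042], [0.0189, 0.0506, 0.0]]
540 [[0.0025, 0.0068, 0.0006], [0.005, 0.0135, 0.0025], [0.0073, 0.0197, 0.0056], [0.0094, 0.0253, 0.0098], [0.0113, 0.0301, 0.015], [0.0129, 0.0341, 0.021], [0.0141, 0.0369, 0.0276], [0.015, 0.0386, 0.0347]]
580 [[0.0019, 0.0048, 0.0052], [0.0034, 0.0087, 0.0112], [0.0047, 0.0116, 0.0178], [0.0055, 0.0133, 0.0249], [0.006, 0.0138, 0.0322], [0.006, 0.0131, 0.0395], [0.0057, 0.0112, 0.0465], [0.005, 0.0082, 0.0532]]
620 [[0.0005, 0.0005, 0.0073], [0.0005, -0.0002, 0.0146], [0.0002, -0.0021, 0.0217], [-0.0005, -0.0051, 0.0283], [-0.0015, -0.0092, 0.0343], [-0.0029, -0.0142, 0.0395], [-0.0045, -0.02, 0.0437], [-0.0063, -0.0264, 0.0468]]
```

```bash
python3 -m creep '[[[5,0.0021,0.0056,-0.0042,0],[5,0.0045,0.0118,-0.0073,0],[5,0.0069,0.0185,-0.0092,0],[5,0.0094,0.0253,-0.0098,0],[5,0.0094,0.0253,-0.0098,0]]]'; python3 -m creep '[[[5,0.0025,0.0068,0.0006,0],[5,0.005,0.0135,0.0025,0],[5,0.005,0.0135,0.0025,0]]]'
```

```text
clock: 33.9
tcp_pos: [427.0, -182.2, 32.6]
eef_rot: [[0.003, 0.312, 0.95], [-0.002, 0.95, -0.312], [-1.0, -0.001, 0.003]]
force: [3.3, -0.5, 5.8]
opening: 16.9
clock: 34.2
tcp_pos: [431.9, -168.9, 34.9]
eef_rot: [[0.002, 0.312, 0.95], [-0.003, 0.95, -0.312], [-1.0, -0.002, 0.003]]
force: [4.3, -1.6, 5.0]
opening: 16.7
```

```bash
python3 -m creep '[[[5,0.0023,0.0062,0.0031,0],[5,0.0044,0.0118,0.0073,0],[5,0.0044,0.0118,0.0073,0],[5,0.0044,0.0118,0.0073,0]]]'; python3 -m creep '[[[5,0.0019,0.0048,0.0052,0],[5,0.0019,0.0048,0.0052,0],[5,0.0019,0.0048,0.0052,0]]]'
```

```text
clock: 34.6
tcp_pos: [436.2, -157.2, 41.9]
eef_rot: [[0.003, 0.312, 0.95], [-0.002, 0.95, -0.312], [-1.0, -0.001, 0.003]]
force: [3.8, -2.7, 2.3]
opening: 16.8
clock: 34.9
tcp_pos: [437.7, -153.0, 46.3]
eef_rot: [[0.002, 0.313, 0.95], [-0.003, 0.95, -0.313], [-1.0, -0.003, 0.003]]
force: [5.8, -4.5, -4.6]
opening: 17.1
```

```bash
python3 -m creep '[[[5,0.0008,0.002,0.003,0],[5,0.0015,0.0039,0.006,0],[5,0.0015,0.0039,0.006,0],[5,0.0015,0.0039,0.006,0]]]'
```

```text
clock: 35.3
tcp_pos: [438.9, -149.3, 51.4]
eef_rot: [[0.001, 0.313, 0.95], [-0.004, 0.95, -0.313], [-1.0, -0.004, 0.003]]
force: [7.3, -6.3, -12.1]
opening: 16.8
```

```bash
python3 -m creep '[[[5,0,0,0,0],[5,0,0,0,0],[5,0,0,0,0]]]'; python3 - <<'E'
from h import *
o=bot.get_obs();print(o["tcp_pos"],o["force"],o["joint_torque"])
C=np.array([425.5,-180.7]);u=np.array([.9505,-.3107]);v=np.array([.3107,.9505]);w=o["tcp_pos"][:2]-C;y=w@v;z=o["tcp_pos"][2]-3-70;print(y,z,np.hypot(y,z),np.degrees(np.arctan2(-y,z))%360)
E
```

```text
clock: 35.6
tcp_pos: [438.9, -149.3, 51.4]
eef_rot: [[0.001, 0.313, 0.95], [-0.004, 0.95, -0.313], [-1.0, -0.004, 0.003]]
force: [7.4, -6.2, -12.6]
opening: 16.8
[ 438.89787634 -149.33633702   51.42314464] [  7.40567931  -6.22205206 -12.63693738] [ -1.47707641 -35.68473101   3.02746609 -13.99244249  -0.1913366
   3.35058935   0.05575292]
33.97388184031263 -21.57685536300808 40.24655680497022 237.58031802275184
```

```bash
python3 -m creep '[[[5,-0.0003,-0.0008,-0.0013,0],[5,-0.0003,-0.0008,-0.0013,0],[5,-0.0003,-0.0008,-0.0013,0]]]'
```

```text
clock: 35.9
tcp_pos: [438.6, -150.2, 50.2]
eef_rot: [[0.001, 0.313, 0.95], [-0.004, 0.95, -0.313], [-1.0, -0.004, 0.003]]
force: [8.9, -6.7, -10.5]
opening: 17.0
```

```bash
python3 -m creep '[[[45,0,0,0,0],[45,0,0,0,0],[45,0,0,0,0],[45,0,0,0,0],[45,0,0,0.03,0],[45,0,0,0.08,0],[45,0,0,0.13,0],[45,0,0,0.16,0]]]'; python3 -m creep '[[[60,0.13,-0.055,0.01,0],[60,0.13,-0.055,0.01,0],[60,0.13,-0.055,0.01,0],[60,0.13,-0.055,0.01,0],[60,0.13,-0.055,0.01,0]]]'
python3 - <<'E'
from h import *
o=bot.get_obs();c=cam("wrist","w11");print(o["tcp_pos"],o["force"]);i=c["image"][:340,150:490,::-1];cv2.imwrite("pics/w11c.png",cv2.resize(i,None,fx=1.75,fy=1.75,interpolation=cv2.INTER_CUBIC))
E
```

```text
clock: 36.7
tcp_pos: [439.0, -148.5, 215.0]
eef_rot: [[0.004, 0.312, 0.95], [-0.0, 0.95, -0.312], [-1.0, 0.001, 0.004]]
force: [1.6, 0.3, 0.2]
opening: 38.5
clock: 37.2
tcp_pos: [567.6, -203.1, 220.0]
eef_rot: [[-0.004, 0.312, 0.95], [0.001, 0.95, -0.312], [-1.0, -0.001, -0.004]]
force: [-0.1, -0.1, -0.4]
opening: 51.5
[ 567.59935519 -203.05315615  220.03207503] [-0.10930367 -0.13987849 -0.44398562]
```

View pics/w11c.png

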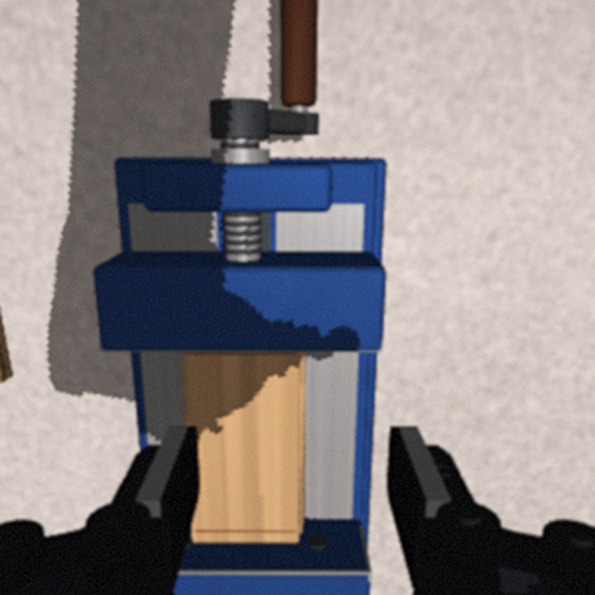

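That was my 16th view: jaw against the pile, rear ends flush, handle staying at the lower right. Last checks are numeric.

```bash
python3 - <<'E'
from h import *
c=cam("wrist");u=np.array([.9505,-.3107]);v=np.array([.3107,.9505]);O=np.array([622.8,-245.2])
def L(p,z):
    w=ray(c,np.array(p)/1.75+[150,0],z)-O;return np.c_[w@u,w@v].round(1).tolist()
print("jaw edge",L([(103,350),(383,350)],92),"fixed",L([(176,572),(369,572)],92),"top tag front",L([(191,543),(300,543)],69),"tag rear",L([(185,353),(305,353)],69))
print("handle inner end",L([(282,103),(314,103)],49),L([(282,103),(314,103)],60))
t=cam("top")
for n,lo,hi,z,b in (("reel",(0,0,140),(180,60,255),39,(466,204,510,250)),("carton",(50,60,20),(90,255,255),72,(205,120,275,185))):
    for k in blobs(t,lo,hi,60,b): print(n,rect(t,k,z))
o=bot.get_obs();print(o["clock"],o["force"])
E
```

```text
jaw edge [[-59.4, -64.2], [-59.0, 64.7]] fixed [[63.9, -38.5], [64.2, 62.8]] top tag front [[63.4, -34.5], [63.6, 26.9]] tag rear [[-49.8, -31.1], [-49.7, 29.3]]
handle inner end [[-168.1, 18.4], [-168.1, 33.6]] [[-167.3, 18.6], [-167.2, 33.2]]
reel [ 490.6 -429.3   55.9   48.8  135.5]
carton [669.7 247.8 113.7  91.6 105.8]
37.35 [ 0.3066002  -0.52196878 -0.0689276 ]
```

The handle now measures y_v ≈ 26, against ≈ 34 when released, so the crank may have sprung back. I'll re-measure from above the handle.

```bash
python3 -m creep '[[[60,-0.13,0.055,0,0],[60,-0.13,0.055,0,0],[60,-0.13,0.055,0,0],[60,-0.13,0.055,0,0],[60,-0.13,0.055,0,0],[60,-0.13,0.055,0,0]]]'
python3 - <<'E'
from h import *
O=np.array([425.5,-180.7]);u=np.array([.9505,-.3107]);v=np.array([.3107,.9505])
o=bot.get_obs();c=cam("wrist");print(o["tcp_pos"]);s=cam("scene");t=cam("top")
for q in blobs(c,(0,70,20),(15,255,160),300):
    r=cv2.minAreaRect(q);print(cv2.boundingRect(q),r)
    for z in (30,37,44,51):
        p=ray(c,r[0],z);w=p-O;print(z,p,(w@u).round(1),(w@v).round(1),rect(c,q,z)[2:4],proj(s,[*p[0],z]).round(1),proj(t,[*p[0],z]).round(1))
for q in blobs(s,(3,60,20),(15,255,110),15,(255,145,310,200)): print("scene",cv2.minAreaRect(q))
for q in blobs(t,(3,60,20),(15,255,110),15,(390,235,435,285)): print("top",cv2.minAreaRect(q))
E
```

```text
clock: 37.95
tcp_pos: [439.0, -148.4, 222.5]
eef_rot: [[0.003, 0.312, 0.95], [-0.0, 0.95, -0.312], [-1.0, 0.001, 0.003]]
force: [0.1, -0.1, 0.1]
opening: 51.2
[ 439.02859945 -148.40018341  222.46476121]
(0, 44, 102, 128) ((50.49999237060547, 107.49998474121094), (100.99998474121094, 126.99998474121094), 0.0)
30 [[ 304.43802544 -363.35052315]] [-58.3] [-211.2] [105.1  95.2] [[263.1 154.4]] [[466.6 296.9]]
37 [[ 305.74180557 -358.01214127]] [-58.7] [-205.7] [102.7  93.1] [[264.1 153.1]] [[465.4 296.8]]
44 [[ 307.0455857  -352.67375939]] [-59.2] [-200.3] [100.4  91. ] [[265.1 151.8]] [[464.3 296.6]]
51 [[ 308.34936583 -347.33537751]] [-59.6] [-194.8] [98.  88.8] [[266.1 150.5]] [[463.1 296.5]]
(558, 333, 73, 67) ((594.0000610351562, 367.5000305175781), (86.97413635253906, 34.64822769165039), 45.0)
30 [[777.62053095  94.08190573]] [249.3] [370.6] [134.6  41.2] [[300.5 285.2]] [[300.6 118.2]]
37 [[768.39918544  89.24549516]] [242.1] [363.1] [131.6  40.3] [[300.9 279.9]] [[302.1 120.9]]
44 [[759.17783993  84.40908458]] [234.8] [355.7] [128.6  39.4] [[301.3 274.6]] [[303.6 123.7]]
51 [[749.
[... 277 characters left out ...]
326.6] [96.7 24.7] [[367.2 231.4]] [[282.6 213.9]]
44 [[510.50509151 128.15127146]] [-15.2] [320.] [94.5 24.1] [[366.  227.9]] [[284.5 215.1]]
51 [[507.07256531 122.29659243]] [-16.6] [313.3] [92.3 23.6] [[364.8 224.4]] [[286.5 216.4]]
(299, 154, 18, 59) ((307.5, 183.0), (58.0, 17.0), 90.0)
30 [[ 447.78317645 -161.06824974]] [15.1] [25.6] [60.3 16.7] [[288.8 190.2]] [[391.8 241.3]]
37 [[ 445.89849186 -160.22928684]] [13.] [25.8] [58.9 16.3] [[289.4 188.1]] [[391.9 242. ]]
44 [[ 444.01380727 -159.39032393]] [11.] [26.] [57.6 16. ] [[290.  185.9]] [[391.9 242.8]]
51 [[ 442.12912269 -158.55136102]] [8.9] [26.2] [56.3 15.6] [[290.6 183.7]] [[392.  243.6]]
scene ((285.5, 189.0), (4.0, 5.0), 90.0)
```

```bash
python3 -m creep '[[[50,-0.0025,-0.0087,-0.05,0],[50,-0.0025,-0.0087,-0.1,0],[50,-0.0025,-0.0087,-0.14,0],[50,-0.0025,-0.0087,-0.165,0],[50,-0.0025,-0.0087,-0.1825,0],[50,-0.0025,-0.0087,-0.1825,0],[50,-0.0025,-0.0087,-0.1825,0],[50,-0.0025,-0.0087,-0.1825,0]]]';python3 -m creep '[[[5,0,0,0,0],[5,0,0,0,0],[5,0,0,0,0],[5,0,0,0,0],[5,0,0,0,0],[5,0,0,0,0]]]' 30
python3 - <<'E'
import numpy as np
u=np.array([.9505,-.3107,0]);v=np.array([.3107,.9505,0]);z=np.array([0,0,1])
P=lambda d:-42*np.sin(np.radians(d))*v+42*np.cos(np.radians(d))*z+d/36*u
for a in (578,):print(a,[np.round((P(a+4*k)-P(a))/1000,4).tolist() for k in range(1,9)])
E
```

```text
clock: 38.9
tcp_pos: [437.1, -157.7, 40.1]
eef_rot: [[0.003, 0.312, 0.95], [-0.001, 0.95, -0.312], [-1.0, -0.0, 0.003]]
force: [0.0, -0.0, -0.2]
opening: 42.4
clock: 39.5
tcp_pos: [436.5, -157.7, 39.5]
eef_rot: [[0.002, 0.313, 0.95], [-0.001, 0.95, -0.313], [-1.0, -0.0, 0.002]]
force: [1.0, -1.8, 3.4]
opening: 17.1
578 [[0.0008, 0.0021, 0.0019], [0.0016, 0.0041, 0.0039], [0.0023, 0.0059, 0.0061], [0.0029, 0.0076, 0.0084], [0.0036, 0.0091, 0.0108], [0.0041, 0.0105, 0.0134], [0.0046, 0.0117, 0.016], [0.0051, 0.0127, 0.0187]]
```

```bash
python3 -m creep '[[[5,0.0008,0.0021,0.0019,0],[5,0.0016,0.0041,0.0039,0],[5,0.0016,0.0041,0.0039,0],[5,0.0016,0.0041,0.0039,0]]]'; python3 -m creep '[[[5,0.0007,0.0018,0.0022,0],[5,0.0013,0.0035,0.0045,0],[5,0.0013,0.0035,0.0045,0],[5,0.0013,0.0035,0.0045,0]]]'
```

```text
clock: 39.9
tcp_pos: [437.5, -154.4, 42.8]
eef_rot: [[0.001, 0.313, 0.95], [-0.003, 0.95, -0.313], [-1.0, -0.002, 0.002]]
force: [1.7, -4.8, -2.4]
opening: 17.3
clock: 40.3
tcp_pos: [438.6, -151.2, 46.6]
eef_rot: [[0.001, 0.313, 0.95], [-0.004, 0.95, -0.313], [-1.0, -0.003, 0.002]]
force: [3.9, -5.5, -8.4]
opening: 16.9
```

```bash
python3 -m creep '[[[5,-0.0003,-0.0008,-0.0012,0],[5,-0.0006,-0.0017,-0.0023,0],[5,-0.0006,-0.0017,-0.0023,0],[5,-0.0006,-0.0017,-0.0023,0]]]'; python3 -m creep '[[[5,-0.0003,-0.0009,-0.0011,0],[5,-0.0007,-0.0018,-0.0022,0],[5,-0.0007,-0.0018,-0.0022,0],[5,-0.0007,-0.0018,-0.0022,0]]]'
```

```text
clock: 40.7
tcp_pos: [438.1, -152.8, 44.6]
eef_rot: [[0.001, 0.313, 0.95], [-0.003, 0.95, -0.313], [-1.0, -0.003, 0.002]]
force: [2.4, -5.8, -6.1]
opening: 17.2
clock: 41.1
tcp_pos: [437.6, -154.4, 42.8]
eef_rot: [[0.001, 0.313, 0.95], [-0.003, 0.95, -0.313], [-1.0, -0.002, 0.002]]
force: [2.8, -5.2, -2.6]
opening: 16.6
```

```bash
cat > hd.py <<'E'
from h import *
O=np.array([425.5,-180.7]);u=np.array([.9505,-.3107]);v=np.array([.3107,.9505])
o=bot.get_obs();c=cam("wrist")
for q in blobs(c,(0,70,15),(18,255,160),150,(250,100,390,400)):
    r=cv2.boundingRect(q);m=(r[0]+r[2]/2,r[1]+6);print(r,"y_v",[((ray(c,m,z)-O)@v).round(1).tolist() for z in (37,48)],"tool y_v",((o["tcp_pos"][:2]-O)@v).round(1))
E
python3 hd.py; python3 -m creep '[[[5,0.0007,0.0018,0.0022,0],[5,0.0013,0.0035,0.0045,0],[5,0.0013,0.0035,0.0045,0],[5,0.0013,0.0035,0.0045,0]]]'; python3 hd.py
```

```text
(296, 235, 43, 129) y_v [[29.1], [29.1]] tool y_v 28.8
clock: 41.55
tcp_pos: [438.7, -151.1, 46.7]
eef_rot: [[0.001, 0.313, 0.95], [-0.003, 0.95, -0.313], [-1.0, -0.003, 0.002]]
force: [3.7, -6.5, -8.2]
opening: 16.8
(296, 234, 43, 129) y_v [[32.5], [32.6]] tool y_v 32.2
```

```bash
python3 -m creep '[[[5,-0.0006,-0.0017,-0.0023,0],[5,-0.0013,-0.0035,-0.0045,0],[5,-0.0021,-0.0055,-0.0066,0],[5,-0.0021,-0.0055,-0.0066,0],[5,-0.0021,-0.0055,-0.0066,0]]]'; python3 hd.py;  python3 -m creep '[[[5,-0.0004,-0.001,-0.001,0],[5,-0.0004,-0.001,-0.001,0],[5,-0.0004,-0.001,-0.001,0]]]';python3 -m creep '[[[5,-0.0004,-0.001,-0.001,0],[5,-0.0004,-0.001,-0.001,0],[5,-0.0004,-0.001,-0.001,0]]]'; python3 hd.py
```

```text
clock: 42.1
tcp_pos: [436.9, -156.3, 40.9]
eef_rot: [[0.001, 0.313, 0.95], [-0.002, 0.95, -0.313], [-1.0, -0.002, 0.002]]
force: [2.6, -5.0, -2.4]
opening: 16.7
(296, 235, 43, 129) y_v [[27.1], [27.1]] tool y_v 26.8
clock: 42.45
tcp_pos: [436.7, -156.7, 40.3]
eef_rot: [[0.002, 0.313, 0.95], [-0.001, 0.95, -0.313], [-1.0, -0.001, 0.002]]
force: [0.6, -5.5, 2.0]
opening: 17.2
clock: 42.75
tcp_pos: [436.5, -157.6, 39.4]
eef_rot: [[0.002, 0.313, 0.95], [-0.001, 0.95, -0.313], [-1.0, -0.0, 0.002]]
force: [1.0, -5.6, 5.1]
opening: 16.9
(296, 235, 43, 129) y_v [[25.7], [25.7]] tool y_v 25.4
```

```bash
python3 -m creep '[[[5,0.0008,0.0021,0.0019,0],[5,0.0016,0.0041,0.0039,0],[5,0.0023,0.0059,0.0061,0],[5,0.0028,0.0074,0.0082,0],[5,0.0028,0.0074,0.0082,0],[5,0.0028,0.0074,0.0082,0]]]'; python3 hd.py; python3 -m creep '[[[30,0,0,0,0],[30,0,0,0,0],[30,0,0,0,0],[30,0,0,0,0]]]'; python3 hd.py
```

```text
clock: 43.4
tcp_pos: [438.6, -151.3, 46.3]
eef_rot: [[0.001, 0.313, 0.95], [-0.003, 0.95, -0.313], [-1.0, -0.003, 0.002]]
force: [3.9, -8.4, -6.6]
opening: 16.6
(296, 234, 42, 129) y_v [[32.1], [32.2]] tool y_v 32.0
clock: 43.85
tcp_pos: [437.8, -150.4, 46.6]
eef_rot: [[-0.001, 0.312, 0.95], [-0.001, 0.95, -0.312], [-1.0, -0.002, -0.001]]
force: [2.2, -6.5, -1.0]
opening: 25.2
(287, 233, 41, 125) y_v [[28.5], [28.9]] tool y_v 32.6
```

```bash
python3 -m creep '[[[32,0,0,0,0],[34,0,0,0,0],[36,0,0,0,0],[38,0,0,0,0],[40,0,0,0,0],[42,0,0,0,0],[44,0,0,0,0],[46,0,0,0,0]]]'; python3 hd.py; python3 -m creep '[[[50,0,0,0,0],[50,0,0,0,0],[50,0,0,0,0]]]'; python3 hd.py
```

```text
clock: 44.7
tcp_pos: [438.2, -148.6, 46.8]
eef_rot: [[-0.001, 0.312, 0.95], [0.001, 0.95, -0.312], [-1.0, 0.001, -0.001]]
force: [-0.7, -0.6, -0.2]
opening: 39.3
(278, 230, 40, 124) y_v [[26.2], [26.9]] tool y_v 34.5
clock: 45.05
tcp_pos: [438.5, -149.4, 47.0]
eef_rot: [[-0.0, 0.312, 0.95], [0.0, 0.95, -0.312], [-1.0, 0.0, -0.0]]
force: [-0.1, 0.3, -0.2]
opening: 42.7
(280, 230, 40, 123) y_v [[26.4], [27.0]] tool y_v 33.7
```

```bash
python3 -m creep '[[[50,0,-0.004,0,0],[50,0,-0.004,0.04,0],[50,0,-0.004,0.09,0],[50,0,-0.004,0.14,0],[50,0,-0.004,0.18,0],[50,0,0.04,0.2,0],[50,0,0.08,0.2,0],[50,0,0.08,0.2,0]]]'; python3 - <<'E'
from h import *
o=bot.get_obs();print(o["clock"],o["tcp_pos"],o["force"])
t=cam("top")
for n,lo,hi,z,b in (("reel",(0,0,140),(180,60,255),39,(466,204,510,250)),("carton",(50,60,20),(90,255,255),72,(205,120,275,185)),("pile",(10,50,110),(22,150,255),69,(385,150,450,215)),("handle",(0,70,15),(18,255,160),40,(395,225,440,285))):
    for k in blobs(t,lo,hi,40,b): print(n,rect(t,k,z))
bot.sign_off()
E
```

```text
clock: 45.9
tcp_pos: [439.2, -63.0, 247.6]
eef_rot: [[0.002, 0.302, 0.953], [0.005, 0.953, -0.302], [-1.0, 0.005, 0.0]]
force: [0.2, -0.8, 0.4]
opening: 42.8
45.9 [439.21192161 -63.02356139 247.59990487] [ 0.17877282 -0.81133375  0.39800878]
reel [ 499.8 -448.9   51.7   51.    91.4]
carton [670.  247.9 113.7  91.  105.8]
pile [ 623.6 -250.   115.7   60.   161.5]
the job is handed in; nothing more can be done
```

I handed the job in at 45.9 s. The reel, pile and cartons are done, but two points are doubtful: how hard the jaw holds after release, and where exactly the reel lies.

**What I did:**
- Laid the reel in the brown tray.
- Piled both loose blanks in the vise.
- Slid the third blank out from under the cartons between the pegs and laid it on top.
- Cranked clockwise about 1.4 turns until the jaw closed on the pile. I then backed off, re-tightened to about 9 N at the handle and let go slowly. The earlier tightening had reached about 12 N, above the 6 to 10 N you gave.

**Last checks:**
- **Pile:** it measured 116 x 60 mm (true size 120 x 60), in line with the vise. An earlier view showed the top blank's front end at the fixed jaw and the rear ends flush. The jaw gap read about 123 mm, against an expected 120 mm, within the camera error.
- **Cartons:** they were in the same place (to about 1 mm) as when I checked them after pulling the blank out, and a picture then showed them neatly stacked behind the pegs. They stand slightly skewed to the board.
- **Bystanders:** I did not move the paint bottle, tin or bobbin, but I did not re-measure them at the end.

**Doubts:**
- **Clamping force:** each time I let go, the crank sprang back about 15 to 20° and stopped where friction holds it. The force left on the pile is therefore lower than the 9 N I reached.
- **Reel position:** the last reading put the reel about 23 mm off the tray's centre, where earlier ones were within about 6 mm. It may have been knocked aside. On that reading it is still in the tray but close to a wall. That reading came from the same script as the hand-in, so I could not follow it up.

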